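Check the bottle caps, then raise a bath's lifting rack by exactly six turns

TASK

The lifting rack of this bath carries the sample bottles by their caps, so before it is raised try every cap with a light anticlockwise twist, without forcing a firm one: where the cap turns, leave it turned by 30 degrees or more as a sign, and stand that bottle upright in a cell of the white crate for re-capping; leave the firm ones in the rack. Then pull the rack's lock knob fully out, raise the rack by turning the crank clockwise (seen from above) exactly six full turns and no more, and push the lock knob fully home again. Never let the rack lift a bottle by a loose cap, do not tip a bottle over, and leave the timer and the dropper bottles where they stand.

Things in the scene. Friction and masses are not known exactly. Their poses are not given: they have to be found in the camera images.
- bath: small bench bath with a hand-cranked lifting rack, fixed to the desk: base plate 140 x 295 mm, an empty steel basin (walls 46 mm high) at one end, the crank column at the other. Origin: on the desk under the base; x points away from the front (the lock knob's side), y along its length toward the basin, z up. Basin and rack centred at x 0, y +70 mm; basin floor 20 mm up
- rack_mid (a point): middle of the rack plate's top: white plate 128 x 128 x 5 mm, 78 mm above the desk at the start; axes as the bath's. Four square holes 31 mm wide at x +-35, y +-35 mm from here. The crank lifts it 4 mm a turn. The bottles stand on the basin floor in the holes, their caps 6 mm above the plate; once it rises it carries them by the caps
- crank_axis (a point): point on the crank's vertical axis (bath x 0, y -97 mm), 152 mm above the desk, level with the middle of the crank grip; fixed in the bath, axes as the bath's. The crank disc below it has radius 50 mm and its top is 124 mm above the desk
- crank_grip_mid (a point): middle of the crank's grip: upright round black knob, 20 mm diameter, 40 mm tall (130 to 170 mm above the desk), on the disc 38 mm from the axis. It spins freely on its own pin, so it can be held without turning the hand as it is carried round. At the start it stands on the side away from the lock knob (bath +x)
- crank (a joint): angle of the crank in rad, 0 at the start, growing clockwise seen from above and counting on over the turns (one turn 6.283). Needs 1 to 4 N at the grip; stays where it is left. While the lock pin is in, the disc can only rattle by about 0.05 rad. The notch for the pin lines up only at whole turns, within about 0.1 rad
- lock_knob (a joint): lock pin travel in m: 0 fully home (pin in the notch of the crank disc; so at the start), 0.014 fully out. A detent holds it at either end: about 8 N to start it, beyond the middle it snaps over. Pushed in where the notch is not in line it stops at 0.009 to 0.010 and is pushed out again
- lock_knob_mid (a point): middle of the lock knob: round, black, 25 mm diameter, 25 mm long, axis level, 118 mm above the desk, at bath x -99.5 mm (home) or -113.5 mm (out), y -97 mm. Pulling toward bath -x takes it out. Behind it, 17 mm free when home, stands its post (28 mm wide, top 128 mm above the desk). Can be pinched from above, fingers on its two sides along bath y
- crate: white plastic bottle crate, loose, 93 (x) x 138 (y) x 48 (z) mm outside, open on top, walls and floor 3 mm, six square cells 42 mm wide, centred at x +-22.5 mm and y -45, 0 or +45 mm (a bottle goes in with its sides along the cell walls); 0.5 kg, empty, on the other desk; origin: middle of its underside, z up
- timer: kitchen-type timer with dial, 60 x 66 x 42 mm; bystander, origin middle of underside
- dropper_1: amber dropper bottle, 34 mm diameter, 102 mm tall; bystander, origin middle of underside
- dropper_2: amber dropper bottle, 34 mm diameter, 102 mm tall; bystander, origin middle of underside
- bottle_1: square amber sample bottle (may be absent), body 28 x 28 x 60 mm, about 0.12 kg, in one of the rack's holes, sides along the bath's x and y; origin: middle of its underside, z up. Its round black ribbed cap, 40 mm diameter, 24 mm tall, is centred 76 mm above the origin (top 88 mm); draw the bottle up out of the rack by it. It turns 0.1 to 0.2 rad in the hole before the edges hold it
- bottle_2: as bottle_1
- bottle_3: as bottle_1
- bottle_4: as bottle_1
- cap_1 (a joint): angle of bottle_1's cap on its neck in rad, 0 at the start, tight or loose; grows as it is unscrewed (anticlockwise from above), cannot close further. A loose cap gives at 0.04 N m and stays where it is turned (stop at 1.5), a tight one does not give below about 2 N m (nor ever beyond 0.3): a twist with 0.2 to 1 N m, or a light grip that slips, tells them apart
- pull_1 (a joint): how far bottle_1's cap has pulled up on its neck, m, 0 at the start. A loose cap slides up under 0.3 N, to a stop at 0.008 (the bottle then hangs on the last thread and can still be carried); a tight one does not
- cap_2 (a joint): as cap_1, for bottle_2
- pull_2 (a joint): as pull_1, for bottle_2
- cap_3 (a joint): as cap_1, for bottle_3
- pull_3 (a joint): as pull_1, for bottle_3
- cap_4 (a joint): as cap_1, for bottle_4
- pull_4 (a joint): as pull_1, for bottle_4

How it is judged:
On the way, in this order (a step that is already met when the one before it is completed fails the run):
1. the lock knob is pulled fully out, the rack still down (value of joint lock_knob above 0.011 m and value of joint crank below 0.5 rad), for 0.2 s.
2. the crank has made six full turns clockwise and rests, the lock still out (value of joint crank between 37.549 and 37.849 rad and value of joint lock_knob above 0.011 m and velocity of joint crank between -0.3 and 0.3 rad/s), for 0.2 s.
3. the lock knob is pushed fully home (value of joint lock_knob below 0.0025 m), for 0.2 s.
At the end, for the whole second after the job is handed in: Each bottle stands upright (0.2 rad) and still: either on the floor of a crate cell with its loose cap turned over 0.35 rad, or raised in the rack by its cap, turned under 0.2 rad, over 14 mm above the basin floor. The crank is at six turns within 0.15 rad, the lock knob home within 2.5 mm (((x of bottle_1 in the frame of crate between -0.044 and 0.044 m and y of bottle_1 in the frame of crate between -0.067 and 0.067 m and z of bottle_1 in the frame of crate between -0.002 and 0.012 m and value of joint cap_1 above 0.35 rad) or (x of bottle_1 in the frame of bath between -0.05 and 0.05 m and y of bottle_1 in the frame of bath between 0.02 and 0.12 m and z of bottle_1 in the frame of bath above 0.0345 m and value of joint cap_1 below 0.2 rad)) and angle between each of bottle_1, bottle_2, bottle_3, bottle_4's own z axis and vertical below 0.2 rad and linear speed of each of bottle_1, bottle_2, bottle_3, bottle_4 below 0.03 m/s and ((x of bottle_2 in the frame of crate between -0.044 and 0.044 m and y of bottle_2 in the frame of crate between -0.067 and 0.067 m and z of bottle_2 in the frame of crate between -0.002 and 0.012 m and value of joint cap_2 above 0.35 rad) or (x of bottle_2 in the frame of bath between -0.05 and 0.05 m and y of bottle_2 in the frame of bath between 0.02 and 0.12 m and z of bottle_2 in the frame of bath above 0.0345 m and value of joint cap_2 below 0.2 rad)) and ((x of bottle_3 in the frame of crate between -0.044 and 0.044 m and y of bottle_3 in the frame of crate between -0.067 and 0.067 m and z of bottle_3 in the frame of crate between -0.002 and 0.012 m and value of joint cap_3 above 0.35 rad) or (x of bottle_3 in the frame of bath between -0.05 and 0.05 m and y of bottle_3 in the frame of bath between 0.02 and 0.12 m and z of bottle_3 in the frame of bath above 0.0345 m and value of joint cap_3 below 0.2 rad)) and ((x of bottle_4 in the frame of crate between -0.044 and 0.044 m and y of bottle_4 in the frame of crate between -0.067 and 0.067 m and z of bottle_4 in the frame of crate between -0.002 and 0.012 m and value of joint cap_4 above 0.35 rad) or (x of bottle_4 in the frame of bath between -0.05 and 0.05 m and y of bottle_4 in the frame of bath between 0.02 and 0.12 m and z of bottle_4 in the frame of bath above 0.0345 m and value of joint cap_4 below 0.2 rad)) and value of joint crank between 37.549 and 37.849 rad and value of joint lock_knob below 0.0025 m); the robot touches nothing.
It fails at once if the rack lifts a bottle by a loose cap (it pulls up by over 5 mm in the raised rack) (value of joint crank above 5 rad and ((x of bottle_1 in the frame of bath between -0.05 and 0.05 m and y of bottle_1 in the frame of bath between 0.02 and 0.12 m and value of joint pull_1 above 0.005 m) or (x of bottle_2 in the frame of bath between -0.05 and 0.05 m and y of bottle_2 in the frame of bath between 0.02 and 0.12 m and value of joint pull_2 above 0.005 m) or (x of bottle_3 in the frame of bath between -0.05 and 0.05 m and y of bottle_3 in the frame of bath between 0.02 and 0.12 m and value of joint pull_3 above 0.005 m) or (x of bottle_4 in the frame of bath between -0.05 and 0.05 m and y of bottle_4 in the frame of bath between 0.02 and 0.12 m and value of joint pull_4 above 0.005 m))).
It fails at once if a bottle is tipped over (angle between any of bottle_1, bottle_2, bottle_3, bottle_4's own z axis and vertical above 0.8 rad).
It fails at once if the crank is turned more than half a radian past six turns, or backwards from the start (value of joint crank above 38.199 rad or value of joint crank below -0.4 rad).
It fails at once if the timer or a dropper bottle is pushed more than 4 cm (distance of any of timer, dropper_1, dropper_2 from where it was at the start of the episode above 0.04 m).
Of bottle_1, bottle_2, bottle_3, bottle_4 only 3 to 4 are there at a start; the rules pass over those that are not, and their reading is None.
At some moment in a run one of crate may be knocked a few centimetres aside while the robot is not near it.
It also fails if it takes over 192 s, if anything falls off the work surface, if the arm or the gripper's body presses on something with over 40 N, if the wrist force passes 120 N, or if a joint passes its speed limit or range.

ROBOT

A 7-joint arm with a two-finger parallel gripper is mounted at the origin on a cart in front of the work surface, level with it; the furniture and walls round the work are solid. World frame = base frame: x ahead of the robot, y to its left, z up, the work surface at z = 0. Lengths are in m, angles in rad, forces in N, time in s.
With the tool pointing down it reaches from about 0.425 to 0.925 m from the base axis. Payload 6.8 kg.
Tool frame: the origin (TCP) lies between the finger pads; the fingertips stand 14 mm ahead of it and the grasp point (between the pads) lies 5 mm behind it; z points along the fingers, y is the line along which they close (so a half turn about z gives the same grasp; the last joint's range is limited). The gripper opens to 85 mm and grips with 20 to 120 N. Pads are 22 mm wide; open, the fingers measure 114 mm over their backs; the gripper's body (76 mm by 85 mm) begins 54 mm behind the grasp point. The pads swing forward as they close: fully open they stand 13 mm farther back than shut.
Start: joints at [-1.379, 0.477, 0.022, 1.555, -0.011, 1.109, -0.083], TCP at [0.199, 0.645, 0.245] pointing down, gripper open.
Joint ranges: [-2.96, 2.96], [-0.34, 2.1], [-1.41, 1.46], [0.24, 2.44], [-1.37, 4.51], [0.17, 1.92], [-2.96, 2.96]. Speed limits (rad/s): [2.39, 2.39, 3.14, 3.14, 3.14, 3.14, 3.14].

INTERFACE

Orientations are given as a rotation vector (axis times angle).
In Python, from bench import r, eyes, ticket gives the robot as it stands. The module is installed in compiled form; this text tells all that it offers.
- The arm moves only by the tool arm_command, never from a script. Its argument "plan" is text: rows parted by semicolons, each of 4 numbers parted by spaces: the shift along the tool's x, y, z in m, then the turn about the tool's z in degrees. In form: tx ty tz yaw; .... A call has 1 to 20 rows; each row shifts and turns the commanded pose from where the row before left it, along the tool's axes as they then stand; what a row does not reach is not made up. A row lasts 1/8 s, in which the tool goes at most 62.5 mm and 10.7 degrees, less where a joint would pass 70% of its speed; a pose out of reach is approached as far as the arm can. A call is refused whole if a number of a shift passes 0.0625 or a number of a turn 10.7, either way. A call with a gripper value outside its range is refused whole. "hand" is the closure, from -1 (fully open) to 1 (shut), set as the call begins (left out, the last holds). The fingers move at their own pace and stop on an object; "grip_force" is the grip in N (left out, the last holds). Time passes only in rows, so rows that do not move let the fingers close. It gives the time, the measured TCP pose, the force, the opening and the grip force at its end, in the units of the state.
- r.get_obs(): the state, without advancing time (a new reading comes with each control period).
- eyes.grab_frame(name): name is "scene" or "side" or "wrist"; returns (picture, depth): 420x560x3 uint8, red, green, blue; 420x560 float32, m along the optical axis (not along the pixel's ray), 0 where there is no reading.
- eyes.calibration(name): a dict with "fov_y" (degrees; the focal length in pixels is half the picture's height over the tangent of half this angle, whatever the lens; pixels are square), "cx", "cy" (the principal point, pixels), "origin" and "attitude" of the camera in the world; the wrist camera has in their place "tool_from_camera" (4x4, takes a point from camera to tool coordinates, whose origin is the TCP and whose axes are the flange's). Camera axes: x right, y up, looking along -z (the intrinsics and any distortion apply to the point x, -y, -z); pixel columns grow to the right and rows downward; lengths in m; the calibration is good to about 2 mm. The wrist camera is an equidistant fisheye: a pixel r from the principal point sees the ray r / f radians off the axis. A picture is of the moment at which its call begins: read the wrist's pose just before it. calibration takes no time and is no camera call.
- ticket.hand_in(): hands the job in; it is judged then, once.
The state is a dict: "clock": time; "joints": joint angles; "qvel": joint speeds; "tau": joint torques, N m; "tcp_pos": TCP position; "orientation": TCP orientation; "contact_force": force on the tool from outside, world axes, zero at the start; "moment": the same for the moment, N m; "grip_width": finger opening in m; "gripper_force": force on a finger pad.
Only numpy, scipy, OpenCV 4.12 (cv2) and the standard library are available. Lean on these libraries where they do the work, as an engineer would, in place of code of your own. Each camera call takes 0.05 s, during which the arm holds its last target. There are 200 camera calls.

## Working session

There is one attempt and no reset: what is moved stays moved. The work goes in short steps, Python scripts to look and compute and a tool call to move; the robot and the scene stay as the last step left them, time stands still between calls to the robot, and variables do not carry over. Pictures are saved under pics/ and viewed, at most 14 in all, crops included, and the job is handed in when it is done.

Besides the shell and the picture viewer there is one more tool, called after "Call:" as name(argument=value, ...) on one line, values as JSON. arm_command: Moves the arm, as the interface text tells. Its arguments: {"type":"object","properties":{"plan":{"type":"string"},"hand":{"type":"number"},"grip_force":{"type":"number"}},"required":["plan"]}

```bash
mkdir -p pics; cat > h.py <<'E'
import numpy as np, cv2
from scipy.spatial.transform import Rotation as R
from bench import r, eyes, ticket
def obs():
    o=r.get_obs(); return o
def brief():
    o=r.get_obs(); print('t',round(o['clock'],2),'tcp',np.round(o['tcp_pos'],4),'yaw-ori',np.round(o['orientation'],3),'F',np.round(o['contact_force'],1),'M',np.round(o['moment'],2),'w',round(o['grip_width'],4),'gf',np.round(o['gripper_force'],1),'q',np.round(o['joints'],2))
    Rm=R.from_rotvec(o['orientation']).as_matrix(); print('tool x',np.round(Rm[:,0],3),'y',np.round(Rm[:,1],3))
def save(name,cam):
    o=r.get_obs(); p,d=eyes.grab_frame(cam); c=eyes.calibration(cam)
    np.savez('pics/'+name+'.npz',p=p,d=d,pos=o['tcp_pos'],ori=o['orientation'],cam=cam)
    cv2.imwrite('pics/'+name+'.png',p[:,:,::-1]); return p,d
def cloud(name):
    z=np.load('pics/'+name+'.npz'); cam=str(z['cam']); c=eyes.calibration(cam); d=z['d'].astype(float)
    H,W=d.shape; f=H/2/np.tan(np.radians(c['fov_y'])/2)
    u,v=np.meshgrid(np.arange(W)+.5,np.arange(H)+.5); x=(u-c['cx'])/f; y=(v-c['cy'])/f
    if cam=='wrist':
        rr=np.hypot(x,y)+1e-9; t=np.tan(np.minimum(rr,1.5)); x,y=x/rr*t,y/rr*t
        P=np.stack([x*d,-y*d,-d],-1); T=np.array(c['tool_from_camera']); P=P@T[:3,:3].T+T[:3,3]
        P=P@R.from_rotvec(z['ori']).as_matrix().T+z['pos']
    else:
        A=np.array(c['attitude']); A=A if A.shape==(3,3) else R.from_rotvec(A).as_matrix()
        P=np.stack([x*d,-y*d,-d],-1)@A.T+np.array(c['origin'])
    P[d==0]=np.nan
    return P,z['p']
E
python3 - <<'E'
from h import *
brief()
for c in('scene','side','wrist'):
    print(c,eyes.calibration(c)); save(c+'0',c)
a=[cv2.imread(f'pics/{c}0.png') for c in('scene','side')]
E
```

```text
t 0.0 tcp [0.1992 0.6444 0.2443] yaw-ori [-4.690e-01 -3.106e+00  3.000e-03] F [ 0.2 -0.1  0.2] M [ 0.03  0.01 -0.08] w 0.0851 gf 0.0 q [-1.38  0.48  0.02  1.56 -0.01  1.11 -0.08]
tool x [-0.955  0.295 -0.   ] y [ 0.295  0.955 -0.002]
scene {'fov_y': 56.85724452228027, 'cx': 288.7595370369856, 'cy': 210.2651185595344, 'origin': array([-0.35335484,  0.75065006,  0.95561828]), 'attitude': array([ 0.51147764, -1.00187058, -2.05993247])}
side {'fov_y': 55.70844942715737, 'cx': 278.18912670373066, 'cy': 210.83610084014623, 'origin': array([1.49218334, 0.19814298, 0.81295066]), 'attitude': array([0.71731348, 0.76008803, 1.52044116])}
wrist {'fov_y': 65.70646984690485, 'cx': 279.48825007321045, 'cy': 211.2939500550577, 'tool_from_camera': array([[ 8.48465037e-04,  9.59663002e-01,  2.81151564e-01,
         7.21759125e-02],
       [ 9.99999489e-01, -6.59847051e-04, -7.65543676e-04,
         1.38545450e-03],
       [-5.49146912e-04,  2.81152070e-01, -9.59663072e-01,
        -1.29465788e-01],
       [ 0.00000000e+00,  0.00000000e+00,  0.00000000e+00,
         1.00000000e+00]])}
```

View pics/scene0.png

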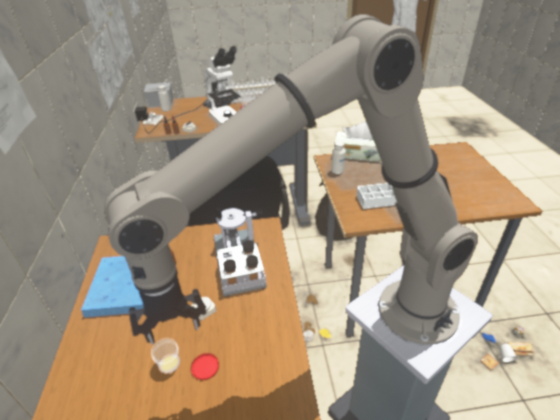

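View pics/side0.png

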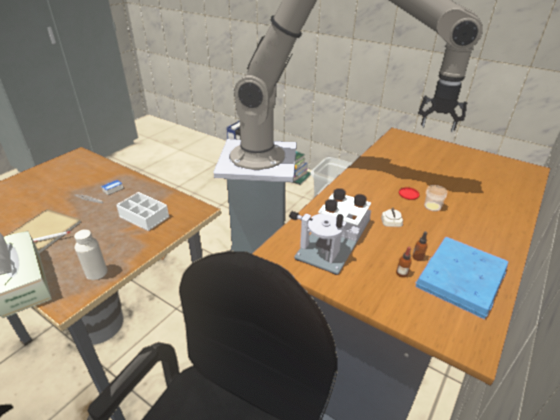

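The scene view shows the bath at (240,255) with the crank at its far end, the crate at (376,195) on the other desk, and the timer at about (205,303). The side view shows the bath at (330,230) with three or more caps, and the droppers at (405,262) and (420,247).

```bash
python3 - <<'E'
from h import *
s=cv2.imread('pics/side0.png'); c=cv2.imread('pics/scene0.png')
A=cv2.resize(s[175:275,280:440],None,fx=5,fy=5,interpolation=cv2.INTER_CUBIC)[:, :800]
B=cv2.resize(c[195:305,195:285],(400,490),interpolation=cv2.INTER_CUBIC)
cv2.imwrite('pics/c1.png',A); 
P,_=cloud('side0')
# crop cloud in various
for n,(u,v) in dict(table=(300,250),cap1=(340,195),cap2=(360,200),cap3=(331,206),disc=(322,224),plate=(352,212),crate=(143,210),drop1=(405,262),drop2=(420,247),timer=(392,217)).items(): print(n,np.round(P[v,u],3))
Q,_=cloud('scene0')
for n,(u,v) in dict(cap1=(230,266),cap2=(248,246),cap3=(252,261),plate=(243,275),disc=(232,216),cr=(376,190)).items(): print(n,np.round(Q[v,u],3))
# plate top points z~0.078 white
for X,nm,cam in((P,'side',s),(Q,'scene',c)):
    hsv=cv2.cvtColor(cam,cv2.COLOR_BGR2HSV)
    m=(abs(X[...,2]-.078)<.006)&(hsv[...,1]<60)&(hsv[...,2]>150)&(X[...,1]>.3)&(X[...,1]<.8)
    pts=X[m][:,:2].astype(np.float32); print(nm,len(pts),cv2.minAreaRect(pts))
    m=(abs(X[...,2]-.048)<.006)&(X[...,1]<-.1)&(hsv[...,1]<60)&(hsv[...,2]>150)&(X[...,0]>0)&(X[...,0]<1)
    pts=X[m][:,:2].astype(np.float32); print('crate',len(pts),cv2.minAreaRect(pts) if len(pts) else 0)
E
```

```text
table [0.602 0.203 0.015]
cap1 [0.425 0.322 0.101]
cap2 [0.455 0.382 0.106]
cap3 [0.49  0.291 0.102]
disc [0.611 0.26  0.124]
plate [0.484 0.358 0.079]
crate [ 0.483 -0.315  0.04 ]
drop1 [0.671 0.492 0.056]
drop2 [0.6   0.548 0.052]
timer [0.432 0.498 0.03 ]
cap1 [0.42  0.388 0.104]
cap2 [0.458 0.297 0.106]
cap3 [0.394 0.325 0.106]
plate [0.434 0.341 0.021]
disc [0.6   0.267 0.127]
cr [ 0.485 -0.357  0.019]
side 679 ((-0.28257638216018677, 0.5484722256660461), (0.49260976910591125, 1.7615761756896973), 89.99443817138672)
crate 333 ((0.6506223678588867, -0.41707974672317505), (0.23664529621601105, 0.5217958688735962), 52.192649841308594)
scene 619 ((0.48413100838661194, 0.3244842290878296), (0.12745831906795502, 0.20343248546123505), 66.37063598632812)
crate 126 ((0.6098564267158508, -0.382768452167511), (0.21648696064949036, 0.42227381467819214), 54.487735748291016)
```

View pics/c1.png

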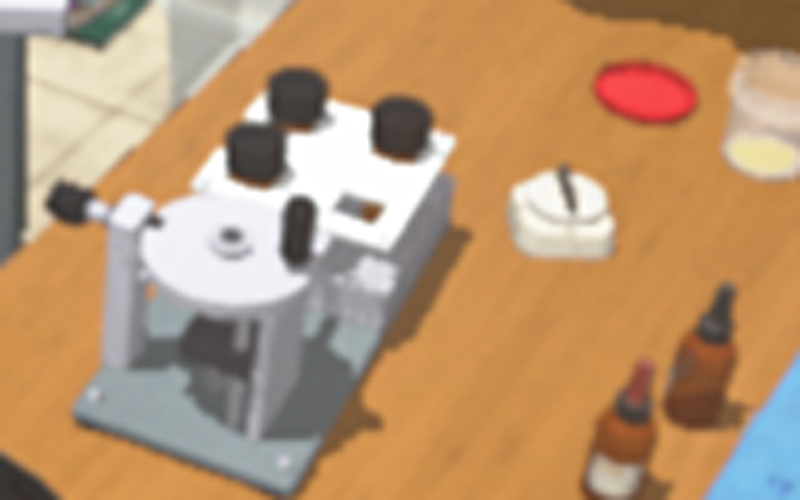

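Three bottles are present; the hole at the crank end, on the side away from the knob, is empty. I'll go and look from above with the wrist camera.

Call:
arm_command(plan="-0.0387 -0.0236 -0.01 0;-0.0387 -0.0236 -0.01 0;-0.0387 -0.0236 -0.01 0;-0.0387 -0.0236 -0.01 0;-0.0387 -0.0236 -0.01 0;-0.0387 -0.0236 -0.01 0;-0.0387 -0.0236 -0.01 0;-0.0387 -0.0236 -0.01 0;-0.0387 -0.0236 -0.01 0;-0.0387 -0.0236 -0.01 0;0 0 0 -7;0 0 0 0;0 0 0 0", hand=-1)

```text
clock: 1.78
tcp_pos: [0.4987, 0.3057, 0.3449]
orientation: [-0.28, -3.128, 0.0]
contact_force: [0.4, 0.1, -0.1]
grip_width: 0.0855
gripper_force: 0.0
```

```bash
python3 - <<'E'
from h import *
brief(); save('w1','wrist'); 
E
```

```text
t 1.77 tcp [0.4987 0.3057 0.3449] yaw-ori [-0.28  -3.128  0.   ] F [ 0.4  0.1 -0.1] M [-0.02  0.   -0.03] w 0.0855 gf 0.0 q [-0.81  0.25  0.19  1.66 -0.05  1.24  0.78]
tool x [-0.984  0.178  0.001] y [ 0.178  0.984 -0.   ]
```

View pics/w1.png

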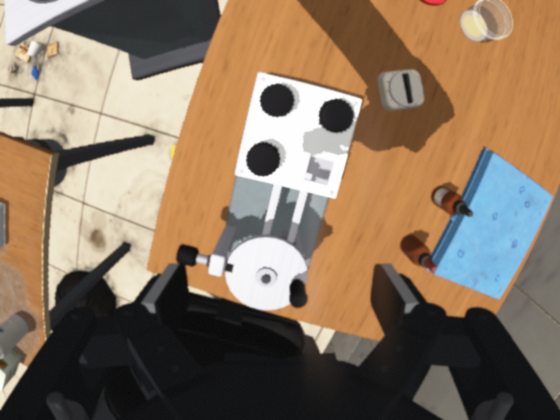

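The wrist view shows the plate with corners about (258,72), (362,95), (336,198) and (236,176). The caps are at (277,99), (336,115) and (263,158), the empty hole at (319,167), the crank hub at (266,277), the grip at (297,292) and the lock knob at (187,256).

```bash
cat >> h.py <<'E'
def pix(name,u,v,z):
    d=np.load('pics/'+name+'.npz'); cam=str(d['cam']); c=eyes.calibration(cam); f=210/np.tan(np.radians(c['fov_y'])/2)
    x=(u+.5-c['cx'])/f; y=(v+.5-c['cy'])/f
    if cam=='wrist':
        rr=np.hypot(x,y)+1e-9; ray=np.array([x/rr*np.sin(rr),-y/rr*np.sin(rr),-np.cos(rr)])
        T=np.array(c['tool_from_camera']); M=R.from_rotvec(d['ori']).as_matrix(); o=M@T[:3,3]+d['pos']; ray=M@T[:3,:3]@ray
    else:
        o=np.array(c['origin']); ray=R.from_rotvec(c['attitude']).as_matrix()@np.array([x,-y,-1])
    return o+ray*(z-o[2])/ray[2]
E
python3 - <<'E'
from h import *
P,p=cloud('w1'); hsv=cv2.cvtColor(p,cv2.COLOR_RGB2HSV)
ui,vi=np.meshgrid(np.arange(560),np.arange(420))
m=((vi<215)&(ui>225)&(ui<370)&(hsv[...,1]<50)&(hsv[...,2]>110)&(abs(P[...,2]-.078)<.012))
print('plate z',np.nanmedian(P[m][:,2]))
mm=cv2.morphologyEx(m.astype(np.uint8),cv2.MORPH_OPEN,np.ones((3,3)))
pts=np.array([pix('w1',u,v,.078)[:2] for v,u in np.argwhere(mm)],np.float32); print(cv2.minAreaRect(pts))
for n,(u,v) in dict(a=(258,72),b=(362,95),c=(336,198),d=(236,176)).items(): print(n,np.round(pix('w1',u,v,.078),4))
for n,(u,v) in dict(c1=(277,99),c2=(336,115),c3=(263,158)).items():
    k=(hsv[...,2]<80)&(abs(ui-u)<20)&(abs(vi-v)<20)&(abs(P[...,2]-.107)<.008)
    uc,vc=ui[k].mean(),vi[k].mean(); print(n,k.sum(),uc,vc,np.nanmedian(P[k][:,2]),np.round(pix('w1',uc,vc,.108),4))
print('hub',np.round(pix('w1',266,277,.128),4),'grip',np.round(pix('w1',297,287,.170),4),'lock',P[256,187],np.round(pix('w1',187,256,.125),4))
E
```

```text
plate z 0.07895970209257236Traceback (most recent call last):
  File "<stdin>", line 7, in <module>
  File "h.py", line 27, in pix
    d=np.load('pics/'+name+'.npz'); cam=str(d['cam']); c=eyes.calibration(cam); f=210/np.tan(np.radians(c['fov_y'])/2)
                                                                  ~~~~~~~~~~~~~~~~^^^^^
ValueError: time passes only in moves, steps and waits
```

```bash
python3 - <<'E'
s=open('h.py').read()
s=s.replace("def obs():","import functools\n@functools.lru_cache\ndef calib(c): return eyes.calibration(c)\n@functools.lru_cache\ndef ld(name):\n    z=np.load('pics/'+name+'.npz'); return {k:z[k] for k in z.files}\ndef obs():")
a,b=s.split("def pix",1); b=b.replace("np.load('pics/'+name+'.npz')","ld(name)").replace("eyes.calibration(","calib(")
open('h.py','w').write(a+"def pix"+b)
E
python3 - <<'E'
from h import *
P,p=cloud('w1'); hsv=cv2.cvtColor(p,cv2.COLOR_RGB2HSV)
ui,vi=np.meshgrid(np.arange(560),np.arange(420))
m=((vi<215)&(ui>225)&(ui<370)&(hsv[...,1]<50)&(hsv[...,2]>110)&(abs(P[...,2]-.078)<.012))
mm=cv2.morphologyEx(m.astype(np.uint8),cv2.MORPH_OPEN,np.ones((3,3)))
pts=np.array([pix('w1',u,v,.078)[:2] for v,u in np.argwhere(mm)],np.float32); print(cv2.minAreaRect(pts))
for n,(u,v) in dict(a=(258,72),b=(362,95),c=(336,198),d=(236,176)).items(): print(n,np.round(pix('w1',u,v,.078),4))
for n,(u,v) in dict(c1=(277,99),c2=(336,115),c3=(263,158)).items():
    k=(hsv[...,2]<80)&(abs(ui-u)<20)&(abs(vi-v)<20)&(abs(P[...,2]-.107)<.008)
    uc,vc=ui[k].mean(),vi[k].mean(); print(n,k.sum(),uc,vc,np.nanmedian(P[k][:,2]),np.round(pix('w1',uc,vc,.108),4))
print('hub',np.round(pix('w1',266,277,.128),4),'grip',np.round(pix('w1',297,287,.170),4),'lock',P[256,187],np.round(pix('w1',187,256,.125),4))
E
```

```text
((0.4719342887401581, 0.330890953540802), (0.12920346856117249, 0.16947337985038757), 66.1717300415039)
a [0.3676 0.3055 0.078 ]
b [0.4151 0.4255 0.078 ]
c [0.5384 0.3738 0.078 ]
d [0.4885 0.255  0.078 ]
c1 811 276.7817509247842 99.92231812577066 0.10874598021921009 [0.4074 0.3213 0.108 ]
c2 851 335.99177438307873 115.3572267920094 0.10860498326396548 [0.4352 0.3838 0.108 ]
c3 809 262.8504326328801 158.69344870210136 0.10860192871440183 [0.47  0.294 0.108]
hub [0.6065 0.2723 0.128 ] grip [0.6028 0.3083 0.17  ] lock [0.5626589  0.18501679 0.13134145] [0.5651 0.1825 0.125 ]
```

```bash
cat >> h.py <<'E'
def to(x,y,z,ang=None):
    o=r.get_obs(); M=R.from_rotvec(o['orientation']).as_matrix(); d=M.T@(np.array([x,y,z])-o['tcp_pos'])
    a=np.degrees(np.arctan2(M[1,1],M[0,1])); print('t',round(o['clock'],1),'ang(tool y)',round(a,1),'shift',np.round(d,4),'rows>=',round(np.linalg.norm(d)/.06,1),end=' ')
    print('' if ang is None else 'yaw cmd %.1f'%((a-ang+90)%180-90))
E
python3 -c "
from h import *
to(.407,.3214,.150,21.5)"
```

```text
t 1.8 ang(tool y) 79.8 shift [ 0.0929 -0.0008  0.195 ] rows>= 3.6 yaw cmd 58.3
```

Call:
arm_command(plan="0.0232 0 0.03 0;0.0232 0 0.03 0;0.0232 0 0.03 0;0.0232 0 0.03 0;0 0 0.0125 9.7;0 0 0.0125 9.7;0 0 0.0125 9.7;0 0 0.0125 9.7;0 0 0.0125 9.7;0 0 0.0125 9.7;0 0 0 0")

```text
clock: 3.2
tcp_pos: [0.407, 0.3217, 0.1495]
orientation: [-1.763, -2.6, 0.003]
contact_force: [0.1, 0.7, 0.5]
grip_width: 0.0852
gripper_force: 0.0
```

```bash
python3 -c "
from h import *
to(.407,.3214,.097,21.5); brief()
save('w2','wrist')"
```

```text
t 3.2 ang(tool y) 21.7 shift [-0.0002 -0.      0.0525] rows>= 0.9 yaw cmd 0.2
t 3.2 tcp [0.407  0.3217 0.1495] yaw-ori [-1.763 -2.6    0.003] F [0.1 0.7 0.5] M [ 0.02 -0.01  0.03] w 0.0852 gf 0.0 q [-1.04  0.35  0.3   2.03 -0.15  0.78 -0.27]
tool x [-0.37   0.929 -0.001] y [ 0.929  0.37  -0.002]
```

View pics/w2.png

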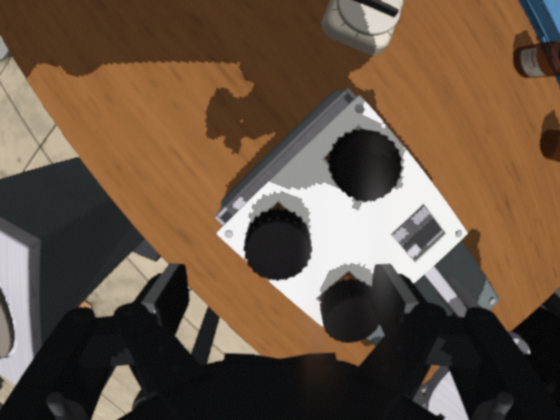

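Cap c1 sits at (278,243), midway between the fingers; c3 is at (350,305) and clears the right finger.

Call:
arm_command(plan="0 0 0.018 0;0 0 0.018 0;0 0 0.0165 0;0 0 0 0")

```text
clock: 3.75
tcp_pos: [0.4075, 0.3211, 0.097]
orientation: [-1.764, -2.599, 0.003]
contact_force: [-0.7, -0.4, 0.8]
grip_width: 0.0853
gripper_force: 0.0
```

Call:
arm_command(plan="0 0 0 0;0 0 0 0;0 0 0 0;0 0 0 0;0 0 0 0;0 0 0 0", hand=1, grip_force=20)

```text
clock: 4.5
tcp_pos: [0.4083, 0.3219, 0.0984]
orientation: [-1.765, -2.599, -0.001]
contact_force: [-2.6, -1.0, 6.8]
grip_width: 0.0395
gripper_force: 21.7
```

```bash
python3 -c "
from h import *
print(np.round(pix('w2',278,243,.108),4))
brief()"
```

```text
[0.4055 0.3253 0.108 ]
t 4.5 tcp [0.4083 0.3219 0.0984] yaw-ori [-1.765e+00 -2.599e+00 -1.000e-03] F [-2.6 -1.   6.8] M [-0.11  0.22 -0.01] w 0.0395 gf 21.7 q [-1.01  0.43  0.27  2.06 -0.19  0.67 -0.23]
tool x [-0.369  0.93   0.001] y [0.93  0.369 0.001]
```

Call:
arm_command(plan="0 0 -0.001 -5;0 0 0 -5;0 0 0 -5;0 0 0 -5;0 0 0 0")

```text
clock: 5.12
tcp_pos: [0.4065, 0.3199, 0.0981]
orientation: [-1.288, -2.863, 0.006]
contact_force: [-4.1, -4.0, 0.7]
grip_width: 0.0398
gripper_force: 20.4
```

```bash
python3 -c "
from h import *
brief()"
```

```text
t 5.12 tcp [0.4065 0.3199 0.0981] yaw-ori [-1.288 -2.863  0.006] F [-4.1 -4.   0.7] M [-0.82  0.96 -0.1 ] w 0.0398 gf 20.4 q [-0.94  0.43  0.19  2.06 -0.12  0.67  0.05]
tool x [-0.663  0.748  0.   ] y [ 0.748  0.663 -0.004]
```

Call:
arm_command(plan="0 0 0 -5;0 0 0 -5;0 0 0 -5;0 0 0 0")

```text
clock: 5.62
tcp_pos: [0.4066, 0.3196, 0.098]
orientation: [-0.905, -3.006, 0.006]
contact_force: [-3.6, -4.9, 0.8]
grip_width: 0.0393
gripper_force: 20.4
```

```bash
python3 -c "
from h import *
brief(); save('w3','wrist')"
```

```text
t 5.62 tcp [0.4066 0.3196 0.098 ] yaw-ori [-0.905 -3.006  0.006] F [-3.6 -4.9  0.8] M [-0.99  0.87 -0.26] w 0.0393 gf 20.4 q [-0.88  0.42  0.12  2.06 -0.08  0.67  0.27]
tool x [-0.834  0.552  0.001] y [ 0.552  0.834 -0.005]
```

View pics/w3.png

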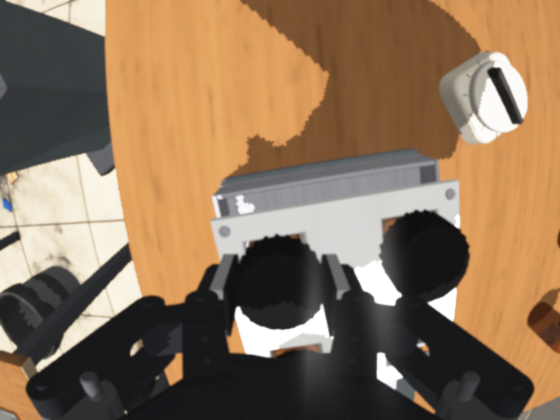

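The cap is between the pads at (280,283), with no tilt. The torque is still ambiguous, so I'll turn a little more.

Call:
arm_command(plan="0 0 0 -5;0 0 0 -5;0 0 0 0")

```text
clock: 6.05
tcp_pos: [0.4068, 0.3194, 0.0979]
orientation: [-0.64, -3.073, 0.006]
contact_force: [-3.2, -4.1, -0.3]
grip_width: 0.0395
gripper_force: 20.4
```

```bash
python3 -c "
from h import *
brief()"
```

```text
t 6.05 tcp [0.4068 0.3194 0.0979] yaw-ori [-0.64  -3.073  0.006] F [-3.2 -4.1 -0.3] M [-1.    0.67 -0.25] w 0.0395 gf 20.4 q [-0.85  0.42  0.08  2.05 -0.05  0.67  0.42]
tool x [-0.917  0.399  0.001] y [ 0.399  0.917 -0.004]
```

Call:
arm_command(plan="0 0 0 -5;0 0 0 -5;0 0 0 0")

```text
clock: 6.42
tcp_pos: [0.4072, 0.3192, 0.0979]
orientation: [-0.37, -3.117, 0.006]
contact_force: [-1.0, -5.3, 0.2]
grip_width: 0.0395
gripper_force: 20.4
```

```bash
python3 -c "
from h import *
brief()"
```

```text
t 6.42 tcp [0.4072 0.3192 0.0979] yaw-ori [-0.37  -3.117  0.006] F [-1.  -5.3  0.2] M [-1.11  0.47 -0.26] w 0.0395 gf 20.4 q [-0.81  0.42  0.03  2.05 -0.02  0.67  0.57]
tool x [-0.972  0.234  0.002] y [ 0.234  0.972 -0.004]
```

Mz has levelled off at −0.25, so either it is slipping or the cap is loose. I'll compare with a firmer grip, still under 1 N m.

Call:
arm_command(plan="0 0 0 0;0 0 0 0;0 0 0 -5;0 0 0 -5;0 0 0 -5;0 0 0 0", grip_force=40)

```text
clock: 7.18
tcp_pos: [0.4089, 0.3194, 0.0984]
orientation: [0.036, -3.141, 0.004]
contact_force: [0.3, -5.8, -0.8]
grip_width: 0.0389
gripper_force: 40.9
```

```bash
python3 -c "
from h import *
brief();save('w4','wrist')
a=cv2.imread('pics/w3.png')[225:340,210:350];b=cv2.imread('pics/w4.png')[225:340,210:350]
cv2.imwrite('pics/c2.png',cv2.convertScaleAbs(cv2.resize(np.hstack([a,b]),(800,330),interpolation=cv2.INTER_CUBIC),alpha=2.5))"
```

```text
t 7.17 tcp [0.4089 0.3194 0.0984] yaw-ori [ 0.036 -3.141  0.004] F [ 0.3 -5.8 -0.8] M [-1.29 -0.41 -0.59] w 0.0389 gf 40.9 q [-0.76  0.42 -0.03  2.05  0.02  0.67  0.79]
tool x [-1.    -0.023  0.   ] y [-0.023  1.    -0.002]
```

Mz doubled to −0.59 with twice the grip, so cap c1 is firm and the grip slips. Release and go to c2.

Call:
arm_command(plan="0 0 0 0;0 0 0 0;0 0 0 0;0 0 -0.02 0;0 0 -0.03 -3;0 0 0 -6;0 0 0 0", hand=-0.41, grip_force=20)

```text
clock: 8.1
tcp_pos: [0.4081, 0.3219, 0.1492]
orientation: [-0.29, 3.128, 0.001]
contact_force: [0.4, 0.6, 0.3]
grip_width: 0.0603
gripper_force: 0.0
```

```bash
python3 -c "
from h import *
brief(); to(.435,.383,.099,100)"
```

```text
t 8.1 tcp [0.4081 0.3219 0.1492] yaw-ori [-2.900e-01  3.128e+00  1.000e-03] F [0.4 0.6 0.3] M [-0.04  0.02  0.01] w 0.0603 gf 0.0 q [-0.73  0.35 -0.07  2.01  0.03  0.78  0.94]
tool x [-0.983 -0.184 -0.001] y [-0.184  0.983  0.001]
t 8.1 ang(tool y) 100.6 shift [-0.0377  0.0551  0.0502] rows>= 1.4 yaw cmd 0.6
```

Call:
arm_command(plan="-0.0188 0.0275 0 0;-0.0188 0.0275 0 0;0 0 0.02 0;0 0 0.02 0;0 0 0.01 0;0 0 0 0")

```text
clock: 8.85
tcp_pos: [0.4344, 0.3821, 0.098]
orientation: [0.289, -3.127, 0.002]
contact_force: [0.4, 0.1, 1.0]
grip_width: 0.0601
gripper_force: 0.0
```

Call:
arm_command(plan="0 0 0 0;0 0 0 0;0 0 0 0;0 0 0 0;0 0 0 -5;0 0 0 -5;0 0 0 -5;0 0 0 -5;0 0 0 0", hand=1)

```text
clock: 9.98
tcp_pos: [0.4353, 0.3831, 0.0996]
orientation: [-0.831, 3.028, 0.002]
contact_force: [-0.5, 0.4, 6.3]
grip_width: 0.039
gripper_force: 21.6
```

```bash
python3 -c "
from h import *
brief()"
```

```text
t 9.97 tcp [0.4353 0.3831 0.0996] yaw-ori [-8.310e-01  3.028e+00  2.000e-03] F [-0.5  0.4  6.3] M [0.03 0.07 0.06] w 0.039 gf 21.6 q [-0.71  0.5  -0.15  1.9   0.11  0.75  1.18]
tool x [-0.86  -0.51  -0.002] y [-0.51   0.86   0.001]
```

Call:
arm_command(plan="0 0 0 -5;0 0 0 -5;0 0 0 0")

```text
clock: 10.35
tcp_pos: [0.4353, 0.3831, 0.0996]
orientation: [-1.091, 2.944, 0.001]
contact_force: [0.3, 1.2, 5.5]
grip_width: 0.0388
gripper_force: 21.6
```

```bash
python3 -c "
from h import *
brief()"
```

```text
t 10.35 tcp [0.4353 0.3831 0.0996] yaw-ori [-1.091e+00  2.944e+00  1.000e-03] F [0.3 1.2 5.5] M [0.06 0.1  0.07] w 0.0388 gf 21.6 q [-0.68  0.51 -0.2   1.9   0.14  0.75  1.33]
tool x [-0.758 -0.652 -0.002] y [-0.652  0.758  0.   ]
```

c2 turns freely, so it is loose. I'll turn it further, then lift it out.

Call:
arm_command(plan="0 0 0 -5;0 0 0 -5;0 0 0 -5;0 0 0 -5;0 0 0 0;0 0 -0.01 0;0 0 -0.02 0;0 0 -0.03 0;0 0 -0.03 0;0 0 -0.03 0;0 0 -0.03 0;0 0 0 0", grip_force=30)

```text
clock: 11.85
tcp_pos: [0.4355, 0.3832, 0.2513]
orientation: [-1.583, 2.709, 0.001]
contact_force: [0.1, 0.3, -1.4]
grip_width: 0.0389
gripper_force: 31.1
```

```bash
python3 -c "
from h import *
brief(); to(.47,-.20,.27); save('w5','wrist');save('s5','side')
a=cv2.imread('pics/w5.png');b=cv2.imread('pics/s5.png')[150:290,260:440]
cv2.imwrite('pics/c3.png',np.hstack([cv2.resize(a,(400,300)),cv2.resize(b,(386,300))]))"
```

```text
t 11.85 tcp [0.4355 0.3832 0.2513] yaw-ori [-1.583e+00  2.709e+00  1.000e-03] F [ 0.1  0.3 -1.4] M [-0.05  0.01 -0.  ] w 0.0389 gf 31.1 q [-0.58  0.33 -0.32  1.77  0.12  1.05  1.69]
tool x [-0.491 -0.871 -0.004] y [-0.871  0.491 -0.001]
t 11.8 ang(tool y) 150.6 shift [ 0.4912 -0.3163 -0.0202] rows>= 9.7
```

View pics/c3.png

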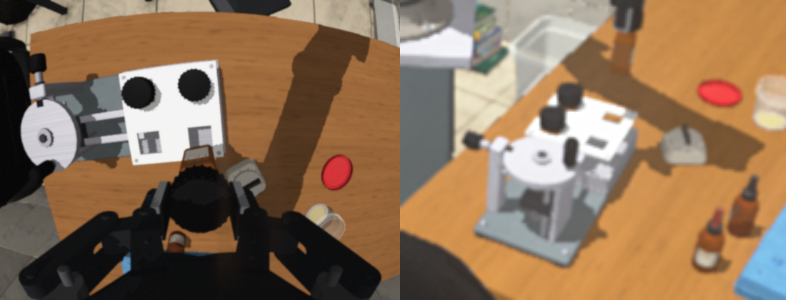

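Bottle 2 hangs upright in the gripper; the two remaining caps stay in the rack. Now a rough crate pose from the first pictures.

```bash
python3 - <<'E'
from h import *
save('side6','side')
a=cv2.imread('pics/side6.png')[185:240,105:180]; cv2.imwrite('pics/c4.png',cv2.resize(a,(750,550),interpolation=cv2.INTER_CUBIC))
E
```

```text
(no output)
```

View pics/c4.png

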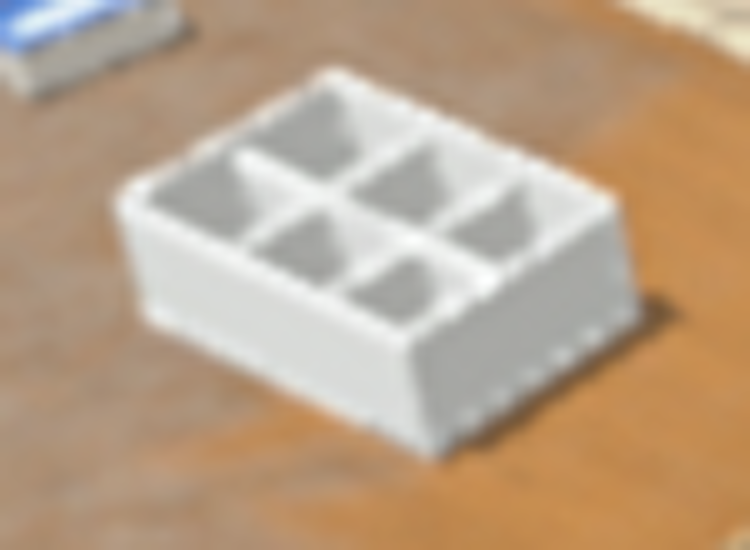

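Crate top corners in the crop are (335,65), (622,200), (412,342) and (118,195), which gives side pixels of crop/10 + (105,185).

```bash
python3 - <<'E'
from h import *
c=[pix('side6',105+u/10-.5,185+v/10-.5,.048)[:2] for u,v in((335,65),(622,200),(412,342),(118,195))]
c=np.array(c); print(np.round(c,4),c.mean(0)); 
for i in range(4):
    e=c[(i+1)%4]-c[i]; print(np.linalg.norm(e),np.degrees(np.arctan2(e[1],e[0]))%180)
to(.45,-.22,.25)
E
```

```text
[[ 0.3865 -0.3655]
 [ 0.4557 -0.243 ]
 [ 0.5369 -0.2851]
 [ 0.4684 -0.4085]] [ 0.46185948 -0.32553598]
0.14078070458274256 60.53301539387331
0.0914574820739584 152.53521947113023
0.1410792794276694 60.9695963609697
0.09252211444310497 152.3297112600689
t 12.0 ang(tool y) 150.6 shift [ 0.5166 -0.3089 -0.0014] rows>= 10.0
```

Call:
arm_command(plan="0 0 0 10;0 0 0 10;0 0 0 10;0 0 0 10;0 0 0 10;0 0 0 10;0 0 0 10;0 0 0 10;0 0 0 10;0 0 0 10")

```text
clock: 13.25
tcp_pos: [0.4342, 0.3818, 0.247]
orientation: [-1.067, -2.954, 0.005]
contact_force: [-0.7, 0.5, -1.5]
grip_width: 0.039
gripper_force: 31.1
```

Call:
arm_command(plan="-0.02 -0.019 0 0;-0.0407 -0.038 0 0;-0.0407 -0.038 0 0;-0.0407 -0.038 0 0;-0.0407 -0.038 0 0;-0.0407 -0.038 0 0;-0.0407 -0.038 0 0;-0.0407 -0.038 0 0;-0.0407 -0.038 0 0;-0.0407 -0.038 0 0;-0.0407 -0.038 0 0;-0.0407 -0.038 0 0;-0.0407 -0.038 0 0;-0.0407 -0.038 0 0;-0.02 -0.019 0 0;0 0 0 0;0 0 0 0")

```text
clock: 15.38
tcp_pos: [0.537, -0.3884, 0.2474]
orientation: [-1.057, -2.956, -0.002]
contact_force: [0.1, 0.7, -0.7]
grip_width: 0.0392
gripper_force: 31.2
```

```bash
python3 -c "
from h import *
brief(); save('w7','wrist')"
```

```text
t 15.38 tcp [ 0.537  -0.3884  0.2474] yaw-ori [-1.057e+00 -2.956e+00 -2.000e-03] F [ 0.1  0.7 -0.7] M [0.02 0.04 0.03] w 0.0392 gf 31.2 q [ 0.25  0.48  0.4   1.6  -0.2   1.1   1.59]
tool x [-0.773  0.634  0.003] y [0.634 0.773 0.   ]
```

View pics/w7.png

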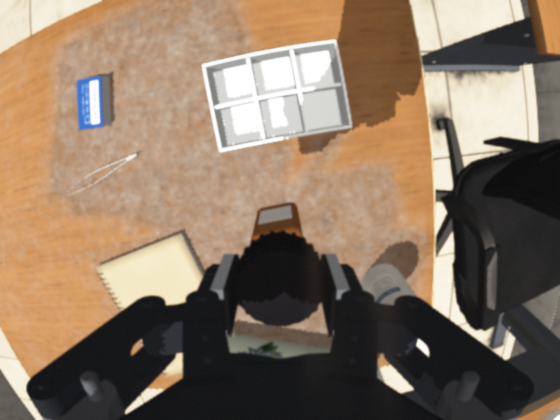

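The crate corners are (203,64), (337,41), (352,127) and (221,151). The bottle's edge slopes about 9°, like the crate's, so they are aligned.

```bash
python3 - <<'E'
from h import *
c=np.array([pix('w7',u,v,.048)[:2] for u,v in((203,64),(337,41),(352,127),(221,151))]); print(np.round(c,4),c.mean(0)); 
for i in range(4):
    e=c[(i+1)%4]-c[i]; print(np.linalg.norm(e),np.degrees(np.arctan2(e[1],e[0]))%180)
m=c.mean(0); a=np.radians(60.5); L=np.array([np.cos(a),np.sin(a)]); S=np.array([np.sin(a),-np.cos(a)])
for s in(1,-1):
    t=m+s*.045*L+s*.0225*S; print('cell',t); to(t[0],t[1],.15)
E
```

```text
[[ 0.3875 -0.3637]
 [ 0.455  -0.2444]
 [ 0.5339 -0.2884]
 [ 0.4689 -0.4076]] [ 0.46132042 -0.3260123 ]
0.13707604298660878 60.54293133641802
0.09040940681643625 150.87134772044914
0.13586484337932284 61.38251536328117
0.09241520399209893 151.62424770588765
cell [ 0.50306248 -0.29792583]
t 15.4 ang(tool y) 50.7 shift [0.0833 0.0481 0.098 ] rows>= 2.3 
cell [ 0.41957835 -0.35409878]
t 15.4 ang(tool y) 50.7 shift [ 0.1124 -0.0483  0.098 ] rows>= 2.6
```

Call:
arm_command(plan="0.02 0.012 0 0;0.0317 0.018 0.01 0;0.0317 0.018 0.02 0;0 0 0.03 0;0 0 0.03 0;0 0 0.018 0;0 0 0.01 0;0 0 0.01 0;0 0 0.01 0;0 0 0 0")

```text
clock: 16.68
tcp_pos: [0.5029, -0.2996, 0.1102]
orientation: [-1.058, -2.957, -0.0]
contact_force: [0.6, 0.6, 0.0]
grip_width: 0.0389
gripper_force: 31.1
```

```bash
python3 -c "
from h import *
to(.5031,-.2979,.088); save('w8','wrist');brief()"
```

```text
t 16.7 ang(tool y) 50.6 shift [0.0009 0.0015 0.0222] rows>= 0.4 
t 16.73 tcp [ 0.5032 -0.2998  0.1107] yaw-ori [-1.059 -2.958 -0.   ] F [-0.2  0.4 -0.9] M [ 0.01 -0.02 -0.  ] w 0.0388 gf 31.1 q [ 0.17  0.51  0.34  1.9  -0.24  0.76  1.53]
tool x [-0.773  0.635  0.   ] y [ 0.635  0.773 -0.   ]
```

View pics/w8.png

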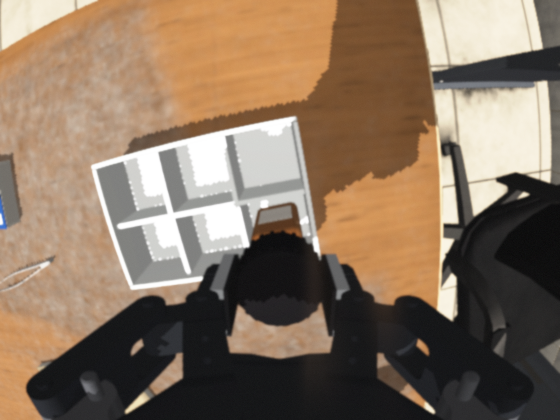

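The bottle is in the corner cell, with its lower edge at (277,210). Lower it fully.

Call:
arm_command(plan="0.0005 0.001 0.01 0;0 0 0.008 0;0 0 0.004 0;0 0 0.003 0;0 0 0 0")

```text
clock: 17.35
tcp_pos: [0.5034, -0.2986, 0.0856]
orientation: [-1.058, -2.958, -0.0]
contact_force: [0.5, 0.5, 0.2]
grip_width: 0.0393
gripper_force: 31.1
```

```bash
python3 -c "
from h import *
brief()"
```

```text
t 17.35 tcp [ 0.5034 -0.2986  0.0856] yaw-ori [-1.058 -2.958 -0.   ] F [0.5 0.5 0.2] M [ 0.03 -0.01 -0.01] w 0.0393 gf 31.1 q [ 0.18  0.55  0.32  1.92 -0.25  0.72  1.54]
tool x [-0.773  0.634  0.   ] y [ 0.634  0.773 -0.   ]
```

Call:
arm_command(plan="0 0 0 0;0 0 0 0;0 0 0 0;0 0 -0.02 0;0 0 -0.04 0;0 0 -0.05 0;0 0 -0.05 0", hand=-0.41, grip_force=20)

```text
clock: 18.23
tcp_pos: [0.5032, -0.2986, 0.2473]
orientation: [-1.059, -2.958, 0.0]
contact_force: [1.3, -0.5, -0.5]
grip_width: 0.0598
gripper_force: 0.0
```

Call:
arm_command(plan="0.018 0.02 0 0;0.0365 0.0397 0 0;0.0365 0.0397 0 0;0.0365 0.0397 0 0;0.0365 0.0397 0 0;0.0365 0.0397 0 0;0.0365 0.0397 0 0;0.0365 0.0397 0 0;0.0365 0.0397 0 0;0.0365 0.0397 0 0;0.0365 0.0397 0 0;0.018 0.02 0.03 0;0 0 0.05 0;0 0 0 0")

```text
clock: 19.98
tcp_pos: [0.4684, 0.292, 0.1628]
orientation: [-1.056, -2.954, 0.01]
contact_force: [0.3, -0.3, -0.2]
grip_width: 0.0601
gripper_force: 0.0
```

```bash
python3 -c "
from h import *
to(.4702,.2935,.099,50); brief();save('w9','wrist')
print(pix('w9',280,280,.1))"
```

```text
t 20.0 ang(tool y) 50.7 shift [-0.0005  0.0028  0.0637] rows>= 1.1 yaw cmd 0.7
t 19.98 tcp [0.4684 0.292  0.1628] yaw-ori [-1.056 -2.954  0.01 ] F [ 0.3 -0.3 -0.2] M [-0.02 -0.02  0.03] w 0.0601 gf 0.0 q [-0.72  0.38  0.06  1.93 -0.03  0.85  0.24]
tool x [-0.773  0.634  0.002] y [ 0.634  0.773 -0.008]
[0.49376303 0.27302637 0.1       ]
```

View pics/w9.png

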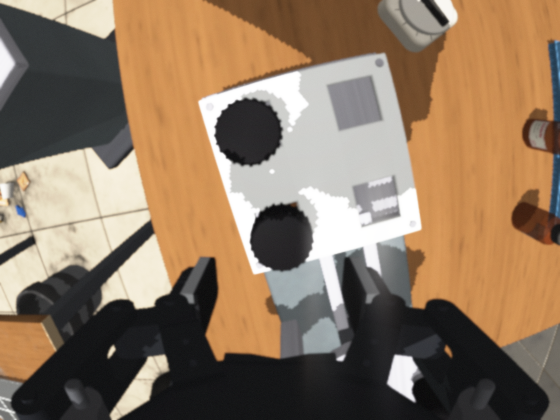

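c3 lies at (282,237), centred between the fingers; two holes are now empty. Descend and test.

Call:
arm_command(plan="0 0.0028 0.02 0;0 0 0.02 0;0 0 0.015 0;0 0 0.009 0;0 0 0 0")

```text
clock: 20.65
tcp_pos: [0.4727, 0.2956, 0.102]
orientation: [-1.059, -2.958, 0.0]
contact_force: [-0.6, -0.5, 0.1]
grip_width: 0.06
gripper_force: 0.0
```

Call:
arm_command(plan="0 0 0 0;0 0 0 0;0 0 0 0;0 0 0 0;0 0 0 -5;0 0 0 -5;0 0 0 -5;0 0 0 -5;0 0 0 -5;0 0 0 0", hand=1)

```text
clock: 21.9
tcp_pos: [0.4709, 0.2931, 0.1021]
orientation: [-0.393, -3.114, 0.007]
contact_force: [-4.9, -6.9, 8.6]
grip_width: 0.0393
gripper_force: 21.7
```

```bash
python3 -c "
from h import *
brief()"
```

```text
t 21.9 tcp [0.4709 0.2931 0.1021] yaw-ori [-0.393 -3.114  0.007] F [-4.9 -6.9  8.6] M [-1.45  1.36  0.01] w 0.0393 gf 21.7 q [-0.63  0.47 -0.06  1.96  0.04  0.73  0.61]
tool x [-0.969  0.249  0.003] y [ 0.249  0.969 -0.005]
```

Call:
arm_command(plan="0 0 0 -5;0 0 0 -5;0 0 0 0")

```text
clock: 22.28
tcp_pos: [0.4709, 0.2929, 0.1021]
orientation: [-0.12, -3.135, 0.007]
contact_force: [-7.0, -7.2, 8.5]
grip_width: 0.0395
gripper_force: 21.7
```

```bash
python3 -c "
from h import *
brief()"
```

```text
t 22.27 tcp [0.4709 0.2929 0.1021] yaw-ori [-0.12  -3.135  0.007] F [-7.  -7.2  8.5] M [-1.54  1.45  0.02] w 0.0395 gf 21.7 q [-0.59  0.47 -0.1   1.96  0.07  0.73  0.76]
tool x [-0.997  0.077  0.004] y [ 0.077  0.997 -0.005]
```

Call:
arm_command(plan="0.0015 -0.0025 0 0;0 0 0 -5;0 0 0 -5;0 0 0 -5;0 0 0 0", grip_force=35)

```text
clock: 22.9
tcp_pos: [0.4706, 0.2924, 0.1023]
orientation: [0.289, -3.127, 0.002]
contact_force: [-3.6, -3.3, 6.2]
grip_width: 0.0389
gripper_force: 35.6
```

```bash
python3 -c "
from h import *
brief()"
```

```text
t 22.9 tcp [0.4706 0.2924 0.1023] yaw-ori [ 2.890e-01 -3.127e+00  2.000e-03] F [-3.6 -3.3  6.2] M [-0.93  0.78  0.05] w 0.0389 gf 35.6 q [-0.54  0.47 -0.16  1.96  0.11  0.73  0.99]
tool x [-0.983 -0.183  0.001] y [-0.183  0.983 -0.001]
```

c3 is loose too: it has turned 50° with Mz ≈ 0 even at a 35 N grip. Lift and carry it.

Call:
arm_command(plan="0 0 -0.01 0;0 0 -0.02 0;0 0 -0.03 0;0 0 -0.03 0;0 0 -0.03 0;0 0 -0.03 0;0 0 0 5;0 0 0 5;0 0 0 0")

```text
clock: 24.02
tcp_pos: [0.4711, 0.294, 0.2526]
orientation: [-0.018, 3.14, 0.002]
contact_force: [0.4, 0.6, -1.1]
grip_width: 0.0388
gripper_force: 36.1
```

Call:
arm_command(plan="-0.0018 -0.026 0 0;-0.0037 -0.0523 0 0;-0.0037 -0.0523 0 0;-0.0037 -0.0523 0 0;-0.0037 -0.0523 0 0;-0.0037 -0.0523 0 0;-0.0037 -0.0523 0 0;-0.0037 -0.0523 0 0;-0.0037 -0.0523 0 0;-0.0037 -0.0523 0 0;-0.0037 -0.0523 0 0;-0.0037 -0.0523 0 0;-0.0018 -0.026 0 0;0 0 0 0;0 0 0 0")

```text
clock: 25.9
tcp_pos: [0.5224, -0.3322, 0.2517]
orientation: [-0.02, 3.141, 0.001]
contact_force: [1.0, 0.9, -0.6]
grip_width: 0.0385
gripper_force: 36.2
```

```bash
python3 -c "
from h import *
brief(); save('w10','wrist')"
```

```text
t 25.9 tcp [ 0.5224 -0.3322  0.2517] yaw-ori [-2.000e-02  3.141e+00  1.000e-03] F [ 1.   0.9 -0.6] M [0.01 0.01 0.01] w 0.0385 gf 36.2 q [ 0.31  0.38  0.21  1.7  -0.09  1.07  2.13]
tool x [-1.    -0.013 -0.   ] y [-0.013  1.     0.001]
```

View pics/w10.png

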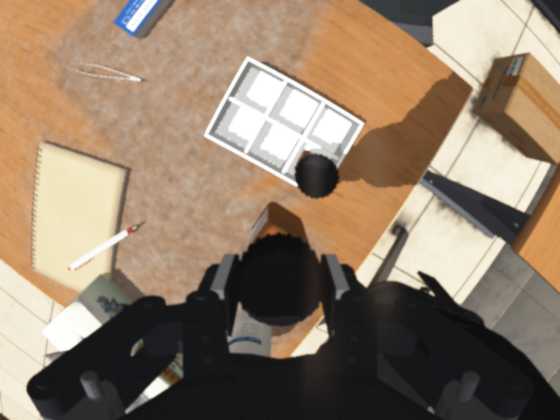

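Bottle 2 stands upright in its cell, its cap at (317,175). The crate corners are (248,58), (365,123) and (205,134). The held bottle is within about 5° of the crate's alignment.

```bash
python3 - <<'E'
from h import *
c=np.array([pix('w10',u,v,.048)[:2] for u,v in((205,134),(248,58),(365,123))]); print(np.round(c,4))
m=(c[0]+c[2])/2; L=c[2]-c[1]; S=c[0]-c[1]; print('centre',m,np.linalg.norm(L),np.linalg.norm(S),np.degrees(np.arctan2(L[1],L[0])))
L/=np.linalg.norm(L); S/=np.linalg.norm(S)
t=m-.045*L-.0225*S; print('cell B',t); to(t[0],t[1],.086)
P,p=cloud('w10'); print('cap b2',pix('w10',317,173,.091),P[173,317])
E
```

```text
[[ 0.4667 -0.4074]
 [ 0.3884 -0.3632]
 [ 0.4524 -0.2421]]
centre [ 0.45956384 -0.32473337] 0.13704349617764675 0.08986525919633234 62.16394843849375
cell B [ 0.41895539 -0.3534698 ]
t 25.9 ang(tool y) 90.8 shift [ 0.1038 -0.0204  0.1657] rows>= 3.3 
cap b2 [ 0.49956141 -0.29611193  0.091     ] [ 0.49901353 -0.29651134  0.0942481 ]
```

Call:
arm_command(plan="0.03 -0.005 0 0;0.037 -0.0077 0 0;0.0368 -0.0077 0.02 0;0 0 0.04 0;0 0 0.04 0;0 0 0.015 0;0 0 0.015 0;0 0 0.01 0;0 0 0 0")

```text
clock: 27.08
tcp_pos: [0.4185, -0.3549, 0.1117]
orientation: [0.017, -3.141, -0.0]
contact_force: [0.1, 0.0, -0.7]
grip_width: 0.0388
gripper_force: 36.1
```

```bash
python3 -c "
from h import *
brief(); to(.419,-.3535,.0875); save('w11','wrist')"
```

```text
t 27.07 tcp [ 0.4185 -0.3549  0.1117] yaw-ori [ 0.017 -3.141 -0.   ] F [ 0.1  0.  -0.7] M [-0.01  0.03  0.02] w 0.0388 gf 36.1 q [ 0.43  0.45  0.2   1.98 -0.13  0.72  2.29]
tool x [-1.    -0.011  0.   ] y [-0.011  1.     0.   ]
t 27.1 ang(tool y) 90.6 shift [-0.0005  0.0014  0.0242] rows>= 0.4
```

View pics/w11.png

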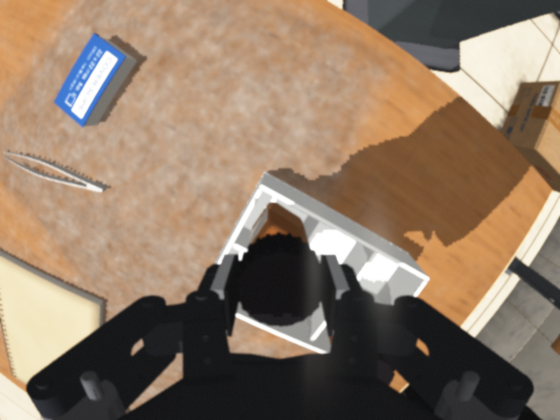

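The bottle is in the far corner cell, its edge at (275,210) inside the walls. Lower and release.

Call:
arm_command(plan="0 0.0014 0.01 0;0 0 0.008 0;0 0 0.004 0;0 0 0.003 0;0 0 0 0")

```text
clock: 27.75
tcp_pos: [0.4183, -0.3536, 0.0866]
orientation: [0.017, -3.141, -0.0]
contact_force: [-0.5, -0.6, -0.3]
grip_width: 0.0386
gripper_force: 36.1
```

Call:
arm_command(plan="0 0 0 0;0 0 0 0;0 0 0 0;0 0 -0.02 0;0 0 -0.04 0;0 0 -0.05 0;0 0 -0.055 0;0 0 0 0", hand=-0.41)

```text
clock: 28.75
tcp_pos: [0.4204, -0.3554, 0.2565]
orientation: [-0.016, 3.134, -0.007]
contact_force: [-0.4, -0.4, -0.4]
grip_width: 0.0601
gripper_force: 0.0
```

```bash
python3 -c "
from h import *
brief(); save('w12','wrist')
P,p=cloud('w12'); g=cv2.cvtColor(p,cv2.COLOR_RGB2GRAY)
m=(g<60)&(abs(P[...,2]-.091)<.02)&(abs(P[...,0]-.46)<.1)&(abs(P[...,1]+.325)<.1)
n,l,s,c=cv2.connectedComponentsWithStats(m.astype(np.uint8))
for i in range(1,n):
    if s[i,4]>100: k=l==i; print(s[i],c[i],np.round(np.nanmedian(P[k],0),4),np.round(np.percentile(P[k][:,2],[5,95]),3))
"
```

```text
t 28.75 tcp [ 0.4204 -0.3554  0.2565] yaw-ori [-0.016  3.134 -0.007] F [-0.4 -0.4 -0.4] M [ 0.03 -0.03  0.03] w 0.0601 gf 0.0 q [ 0.38  0.26  0.25  1.86 -0.07  1.02  2.24]
tool x [-1.    -0.011 -0.008] y [-0.011  1.    -0.005]
[ 261  170   39   44 1305] [280.27126437 191.47509579] [ 0.4171 -0.3533  0.093 ] [0.086 0.094]
[320 249  27  41 847] [332.02479339 268.53955136] [ 0.4948 -0.2994  0.0944] [0.078 0.096]
```

Both caps in the crate stand upright (tops at 93 mm). Next is the lock knob.

Call:
arm_command(plan="-0.0075 0.027 0 0;-0.0147 0.0536 0 0;-0.0147 0.0536 0 0;-0.0147 0.0536 0 0;-0.0147 0.0536 0 0;-0.0147 0.0536 0 0;-0.0147 0.0536 0 0;-0.0147 0.0536 0 0;-0.0147 0.0536 0 0;-0.0147 0.0536 0 0;-0.0075 0.027 0 0;0 0 0 -9.4;0 0 0 -9.4;0 0 0 -9.4;0 0 0 -9.4;0 0 0 -9.4;0 0 0 -9.4;0 0 0 -9.4;0 0 0 0;0 0 0 0")

```text
clock: 31.3
tcp_pos: [0.5594, 0.1842, 0.2508]
orientation: [1.716, -2.63, -0.001]
contact_force: [0.2, 0.0, 0.3]
grip_width: 0.0604
gripper_force: 0.0
```

```bash
python3 -c "
from h import *
brief(); to(.5666,.1805,.115,156.5); save('w13','wrist')
P,p=cloud('w13'); g=cv2.cvtColor(p,cv2.COLOR_RGB2GRAY)
for nm,z,c in(('lock',.125,(.5666,.1805)),('grip',.168,(.6215,.3065))):
    m=(g<70)&(abs(P[...,2]-z)<.012)&(np.hypot(P[...,0]-c[0],P[...,1]-c[1])<.035)
    n,l,s,c=cv2.connectedComponentsWithStats(m.astype(np.uint8))
    for i in range(1,n):
        if s[i,4]>20: k=l==i; print(nm,s[i],c[i],np.round(np.nanmedian(P[k],0),4),np.round(pix('w13',*c[i],z),4))
"
```

```text
t 31.3 tcp [0.5594 0.1842 0.2508] yaw-ori [ 1.716e+00 -2.630e+00 -1.000e-03] F [0.2 0.  0.3] M [ 0.02  0.03 -0.04] w 0.0604 gf 0.0 q [-0.2   0.35 -0.28  1.74  0.11  1.07  2.21]
tool x [-0.403 -0.915  0.001] y [-0.915  0.403  0.001]
t 31.3 ang(tool y) 156.2 shift [ 0.0003 -0.0082  0.1358] rows>= 2.3 yaw cmd -0.3
lock [255 187  30  32 856] [269.85514019 202.57476636] [0.5636 0.1786 0.1294] [0.5643 0.1795 0.125 ]
lock [266 232  12   6  33] [271.6969697  235.66666667] [0.5747 0.2062 0.1258] [0.5746 0.2063 0.125 ]
grip [263 353  18   5  53] [271.81132075 355.01886792] [0.6151 0.2983 0.1581] [0.612  0.2914 0.168 ]
```

Call:
arm_command(plan="0.0005 -0.007 0.03 0;0 0 0.04 0;0 0 0.035 0;0 0 0.02 0;0 0 0.01 0;0 0 0 0")

```text
clock: 32.1
tcp_pos: [0.5659, 0.1812, 0.1165]
orientation: [1.72, -2.628, -0.0]
contact_force: [-0.3, -0.1, 0.4]
grip_width: 0.0602
gripper_force: 0.0
```

Call:
arm_command(plan="0 0 0 0;0 0 0 0;0 0 0 0;0 0 0 0;0 0 0 0", hand=1, grip_force=50)

```text
clock: 32.72
tcp_pos: [0.567, 0.1812, 0.1179]
orientation: [-1.719, 2.627, -0.001]
contact_force: [0.7, 0.3, 6.1]
grip_width: 0.023
gripper_force: 49.0
```

```bash
python3 -c "
from h import *
brief()"
```

```text
t 32.73 tcp [0.567  0.1812 0.1179] yaw-ori [-1.719e+00  2.627e+00 -1.000e-03] F [0.7 0.3 6.1] M [-0.18 -0.07 -0.04] w 0.023 gf 49.0 q [-0.22  0.51 -0.26  1.85  0.17  0.81  2.17]
tool x [-0.4   -0.916 -0.001] y [-0.916  0.4   -0.002]
```

Call:
arm_command(plan="0.003 0 0 0;0.003 0 0 0;0.003 0 0 0;0.003 0 0 0;0.003 0 0 0;0 0 0 0;0 0 0 0;0 0 0 0")

```text
clock: 33.72
tcp_pos: [0.5613, 0.1684, 0.1179]
orientation: [-1.719, 2.625, -0.0]
contact_force: [2.2, 2.6, 6.3]
grip_width: 0.0229
gripper_force: 50.2
```

```bash
python3 -c "
from h import *
brief(); o=r.get_obs(); print('along', (np.array(o['tcp_pos'])[:2]-[.567,.1812])@[-.4,-.916])"
```

```text
t 33.73 tcp [0.5613 0.1684 0.1179] yaw-ori [-1.719  2.625 -0.   ] F [2.2 2.6 6.3] M [ 0.48 -0.53 -0.03] w 0.0229 gf 50.2 q [-0.2   0.49 -0.26  1.87  0.17  0.8   2.18]
tool x [-0.4   -0.917 -0.003] y [-0.917  0.4   -0.002]
along 0.014021601124420644
```

Call:
arm_command(plan="0 0 0 0;0 0 0 0;0 0 0 0;0 0 -0.03 0;0 0 -0.05 0;0 0 -0.05 0;0 0 0 0;0 0 0 0", hand=-0.41)

```text
clock: 34.72
tcp_pos: [0.5595, 0.167, 0.2461]
orientation: [1.72, -2.628, -0.0]
contact_force: [-0.5, -0.3, -0.5]
grip_width: 0.0602
gripper_force: 0.0
```

```bash
python3 -c "
from h import *
brief(); save('w14','wrist')
P,p=cloud('w14'); g=cv2.cvtColor(p,cv2.COLOR_RGB2GRAY)
for nm,z,c in(('lock',.125,(.561,.168)),('grip',.168,(.6215,.3065))):
    m=(g<70)&(abs(P[...,2]-z)<.012)&(np.hypot(P[...,0]-c[0],P[...,1]-c[1])<.035)
    n,l,s,c=cv2.connectedComponentsWithStats(m.astype(np.uint8))
    for i in range(1,n):
        if s[i,4]>20: k=l==i; print(nm,s[i],c[i],np.round(np.nanmedian(P[k],0),4),np.round(pix('w14',*c[i],z),4))
to(.6215,.3065,.25,156.5)
"
```

```text
t 34.73 tcp [0.5595 0.167  0.2461] yaw-ori [ 1.72  -2.628 -0.   ] F [-0.5 -0.3 -0.5] M [-0.  0.  0.] w 0.0602 gf 0.0 q [-0.17  0.34 -0.28  1.76  0.11  1.05  2.24]
tool x [-0.4   -0.916  0.001] y [-0.916  0.4    0.001]
lock [264 190  30  33 903] [278.43743079 205.9944629 ] [0.5582 0.1656 0.1291] [0.5587 0.1666 0.125 ]
t 34.8 ang(tool y) 156.4 shift [-0.1529 -0.0013 -0.0049] rows>= 2.5 yaw cmd -0.1
```

Call:
arm_command(plan="-0.05 0 0 0;-0.05 0 0 0;-0.05 0 0 0;-0.04 0 0 0;0 0 0 0;0 0 0 0")

```text
clock: 35.52
tcp_pos: [0.6355, 0.3403, 0.2449]
orientation: [1.718, -2.626, 0.001]
contact_force: [-0.1, 0.1, -0.2]
grip_width: 0.0602
gripper_force: 0.0
```

```bash
python3 -c "
from h import *
brief(); save('w15','wrist')
P,p=cloud('w15'); g=cv2.cvtColor(p,cv2.COLOR_RGB2GRAY)
m=(g<90)&(abs(P[...,2]-.168)<.008)&(np.hypot(P[...,0]-.6215,P[...,1]-.3065)<.05)
n,l,s,c=cv2.connectedComponentsWithStats(m.astype(np.uint8))
for i in range(1,n):
    if s[i,4]>20: k=l==i; print(s[i],c[i],np.round(np.nanmedian(P[k],0),4),np.round(pix('w15',*c[i],.17),4))
to(.6215,.3065,.152,156.5)
cv2.imwrite('pics/w15.png',cv2.resize(p[:,:,::-1],(560,420)))
"
```

```text
t 35.52 tcp [0.6355 0.3403 0.2449] yaw-ori [ 1.718e+00 -2.626e+00  1.000e-03] F [-0.1  0.1 -0.2] M [-0.07 -0.02  0.01] w 0.0602 gf 0.0 q [-0.39  0.57 -0.29  1.41  0.17  1.18  2.03]
tool x [-0.4   -0.916  0.003] y [-0.916  0.4    0.001]
[263 153  31  33 801] [277.91635456 169.16104869] [0.62   0.3055 0.1703] [0.6201 0.3056 0.17  ]
t 35.6 ang(tool y) 156.3 shift [ 0.0359 -0.0003  0.0936] rows>= 1.7 yaw cmd -0.2
```

Call:
arm_command(plan="0.0366 0 0 0;0 0 0.04 0;0 0 0.04 0;0 0 0.0135 0;0 0 0 0")

```text
clock: 36.2
tcp_pos: [0.6213, 0.307, 0.153]
orientation: [1.719, -2.628, 0.0]
contact_force: [0.8, 1.1, 0.1]
grip_width: 0.0602
gripper_force: 0.0
```

Call:
arm_command(plan="0 0 0 0;0 0 0 0;0 0 0 0;0 0 0 0;0 0 0 0", hand=1, grip_force=35)

```text
clock: 36.83
tcp_pos: [0.6223, 0.3085, 0.155]
orientation: [-1.719, 2.626, -0.001]
contact_force: [0.2, 0.0, 6.4]
grip_width: 0.019
gripper_force: 34.2
```

```bash
python3 -c "
from h import *
brief()
p=[np.round(38*np.array([np.cos(a),np.sin(a)]),1) for a in -np.arange(21)*np.pi/10]
print(';'.join('%.4f %.4f 0 0'%(-(b-a)[0]/1e3,(b-a)[1]/1e3) for a,b in zip(p,p[1:])))"
```

```text
t 36.83 tcp [0.6223 0.3085 0.155 ] yaw-ori [-1.719e+00  2.626e+00 -1.000e-03] F [0.2 0.  6.4] M [-0.12  0.08  0.04] w 0.019 gf 34.2 q [-0.36  0.61 -0.28  1.57  0.19  0.99  2.03]
tool x [-0.4   -0.916 -0.002] y [-0.916  0.4   -0.002]
0.0019 -0.0117 0 0;0.0054 -0.0106 0 0;0.0084 -0.0084 0 0;0.0106 -0.0054 0 0;0.0117 -0.0019 0 0;0.0117 0.0019 0 0;0.0106 0.0054 0 0;0.0084 0.0084 0 0;0.0054 0.0106 0 0;0.0019 0.0117 0 0;-0.0019 0.0117 0 0;-0.0054 0.0106 0 0;-0.0084 0.0084 0 0;-0.0106 0.0054 0 0;-0.0117 0.0019 0 0;-0.0117 -0.0019 0 0;-0.0106 -0.0054 0 0;-0.0084 -0.0084 0 0;-0.0054 -0.0106 0 0;-0.0019 -0.0117 0 0
```

Call:
arm_command(plan="0.0019 -0.0117 -0.001 0;0.0054 -0.0106 0 0;0.0084 -0.0084 0 0;0.0106 -0.0054 0 0;0.0117 -0.0019 0 0;0 0 0 0")

```text
clock: 37.58
tcp_pos: [0.641, 0.2554, 0.1549]
orientation: [1.717, -2.629, 0.002]
contact_force: [-1.6, 0.2, 7.8]
grip_width: 0.0188
gripper_force: 35.0
```

```bash
cat >> h.py <<'E'
def crk(c=(.6063,.2717)):
    o=r.get_obs(); v=np.array(o['tcp_pos'])[:2]-c; a=np.degrees(np.arctan2(v[1],v[0])); print('radius %.4f  turned(mod 360) %.1f'%(np.hypot(*v),(66.5-a)%360)); brief()
E
python3 -c "
from h import *
crk()"
```

```text
radius 0.0383  turned(mod 360) 91.6
t 37.58 tcp [0.641  0.2554 0.1549] yaw-ori [ 1.717e+00 -2.629e+00  2.000e-03] F [-1.6  0.2  7.8] M [-0.14  0.5   0.03] w 0.0188 gf 35.0 q [-0.28  0.6  -0.28  1.58  0.19  0.99  2.11]
tool x [-0.402 -0.916  0.002] y [-0.916  0.402 -0.   ]
```

Call:
arm_command(plan="0.0117 0.0019 -0.002 0;0.0106 0.0054 0 0;0.0084 0.0084 0 0;0.0054 0.0106 0 0;0.0019 0.0117 0 0;-0.0019 0.0117 0 0;-0.0054 0.0106 0 0;-0.0084 0.0084 0 0;-0.0106 0.0054 0 0;-0.0117 0.0019 0 0;-0.0117 -0.0019 0 0;-0.0106 -0.0054 0 0;-0.0084 -0.0084 0 0;-0.0054 -0.0106 0 0;-0.0019 -0.0117 0 0;0 0 0 0")

```text
clock: 39.58
tcp_pos: [0.6228, 0.308, 0.1555]
orientation: [-1.719, 2.628, 0.001]
contact_force: [2.6, 3.2, -17.6]
grip_width: 0.0189
gripper_force: 34.9
```

```bash
python3 -c "
from h import *
crk()"
```

```text
radius 0.0399  turned(mod 360) 0.9
t 39.58 tcp [0.6228 0.308  0.1555] yaw-ori [-1.719e+00  2.628e+00  1.000e-03] F [  2.6   3.2 -17.6] M [ 0.59 -0.66  0.  ] w 0.0189 gf 34.9 q [-0.36  0.61 -0.28  1.57  0.19  0.99  2.03]
tool x [-0.401 -0.916 -0.002] y [-0.916  0.401 -0.   ]
```

Call:
arm_command(plan="0.0019 -0.0117 0.0015 0;0.0054 -0.0106 0 0;0.0084 -0.0084 0 0;0.0106 -0.0054 0 0;0.0117 -0.0019 0 0;0.0117 0.0019 0 0;0.0106 0.0054 0 0;0.0084 0.0084 0 0;0.0054 0.0106 0 0;0.0019 0.0117 0 0;-0.0019 0.0117 0 0;-0.0054 0.0106 0 0;-0.0084 0.0084 0 0;-0.0106 0.0054 0 0;-0.0117 0.0019 0 0;-0.0117 -0.0019 0 0;-0.0106 -0.0054 0 0;-0.0084 -0.0084 0 0;-0.0054 -0.0106 0 0;-0.0019 -0.0117 0 0")

```text
clock: 42.08
tcp_pos: [0.6216, 0.3088, 0.155]
orientation: [1.722, -2.628, -0.002]
contact_force: [-3.8, -2.4, 2.8]
grip_width: 0.0187
gripper_force: 36.9
```

```bash
python3 -c "
from h import *
crk()"
```

```text
radius 0.0402  turned(mod 360) 358.9
t 42.08 tcp [0.6216 0.3088 0.155 ] yaw-ori [ 1.722e+00 -2.628e+00 -2.000e-03] F [-3.8 -2.4  2.8] M [-0.74  0.87 -0.  ] w 0.0187 gf 36.9 q [-0.35  0.61 -0.29  1.57  0.19  0.99  2.03]
tool x [-0.399 -0.917 -0.001] y [-0.917  0.399  0.001]
```

Call:
arm_command(plan="0.0019 -0.0117 0 0;0.0054 -0.0106 0 0;0.0084 -0.0084 0 0;0.0106 -0.0054 0 0;0.0117 -0.0019 0 0;0.0117 0.0019 0 0;0.0106 0.0054 0 0;0.0084 0.0084 0 0;0.0054 0.0106 0 0;0.0019 0.0117 0 0;-0.0019 0.0117 0 0;-0.0054 0.0106 0 0;-0.0084 0.0084 0 0;-0.0106 0.0054 0 0;-0.0117 0.0019 0 0;-0.0117 -0.0019 0 0;-0.0106 -0.0054 0 0;-0.0084 -0.0084 0 0;-0.0054 -0.0106 0 0;-0.0019 -0.0117 0 0")

```text
clock: 44.58
tcp_pos: [0.62, 0.3094, 0.155]
orientation: [1.722, -2.625, -0.003]
contact_force: [-3.1, -0.2, 7.3]
grip_width: 0.0187
gripper_force: 37.4
```

```bash
python3 -c "
from h import *
crk()"
```

```text
radius 0.0401  turned(mod 360) 356.5
t 44.58 tcp [0.62   0.3094 0.155 ] yaw-ori [ 1.722 -2.625 -0.003] F [-3.1 -0.2  7.3] M [-0.28  0.63 -0.  ] w 0.0187 gf 37.4 q [-0.35  0.61 -0.29  1.57  0.2   0.99  2.03]
tool x [-0.399 -0.917  0.001] y [-0.917  0.399  0.003]
```

Call:
arm_command(plan="0.0019 -0.0117 0 0;0.0054 -0.0106 0 0;0.0084 -0.0084 0 0;0.0106 -0.0054 0 0;0.0117 -0.0019 0 0;0.0117 0.0019 0 0;0.0106 0.0054 0 0;0.0084 0.0084 0 0;0.0054 0.0106 0 0;0.0019 0.0117 0 0;-0.0019 0.0117 0 0;-0.0054 0.0106 0 0;-0.0084 0.0084 0 0;-0.0106 0.0054 0 0;-0.0117 0.0019 0 0;-0.0117 -0.0019 0 0;-0.0106 -0.0054 0 0;-0.0084 -0.0084 0 0;-0.0054 -0.0106 0 0;-0.0019 -0.0117 0 0")

```text
clock: 47.08
tcp_pos: [0.6195, 0.3095, 0.155]
orientation: [1.722, -2.625, -0.003]
contact_force: [-2.3, 1.0, 8.4]
grip_width: 0.019
gripper_force: 37.6
```

```bash
python3 -c "
from h import *
crk()"
```

```text
radius 0.0400  turned(mod 360) 355.7
t 47.08 tcp [0.6195 0.3095 0.155 ] yaw-ori [ 1.722 -2.625 -0.003] F [-2.3  1.   8.4] M [ 0.1   0.47 -0.01] w 0.019 gf 37.6 q [-0.35  0.61 -0.29  1.57  0.2   0.99  2.03]
tool x [-0.398 -0.917  0.001] y [-0.917  0.398  0.003]
```

Call:
arm_command(plan="0.0019 -0.0127 -0.0005 0;0.0054 -0.0116 0 0;0.0084 -0.0084 0 0;0.0106 -0.0054 0 0;0.0117 -0.0019 0 0;0.0117 0.0019 0 0;0.0106 0.0054 0 0;0.0084 0.0084 0 0;0.0054 0.0106 0 0;0.0019 0.0117 0 0;-0.0019 0.0117 0 0;-0.0054 0.0106 0 0;-0.0084 0.0084 0 0;-0.0106 0.0054 0 0;-0.0117 0.0019 0 0;-0.0117 -0.0019 0 0;-0.0106 -0.0054 0 0;-0.0084 -0.0084 0 0;-0.0054 -0.0106 0 0;-0.0019 -0.0117 0 0")

```text
clock: 49.58
tcp_pos: [0.6241, 0.3076, 0.1551]
orientation: [-1.721, 2.628, 0.001]
contact_force: [-3.5, 0.9, 2.2]
grip_width: 0.0188
gripper_force: 36.9
```

```bash
python3 -c "
from h import *
crk()"
```

```text
radius 0.0401  turned(mod 360) 2.9
t 49.58 tcp [0.6241 0.3076 0.1551] yaw-ori [-1.721e+00  2.628e+00  1.000e-03] F [-3.5  0.9  2.2] M [ 0.15  0.54 -0.  ] w 0.0188 gf 36.9 q [-0.35  0.61 -0.3   1.56  0.2   1.    2.03]
tool x [-0.4   -0.917 -0.001] y [-0.917  0.4    0.   ]
```

Call:
arm_command(plan="0.0019 -0.0117 0 0;0.0054 -0.0106 0 0;0.0084 -0.0084 0 0;0.0106 -0.0054 0 0;0.0117 -0.0019 0 0;0.0117 0.0019 0 0;0.0106 0.0054 0 0;0.0084 0.0084 0 0;0.0054 0.0106 0 0;0.0019 0.0117 0 0;-0.0019 0.0117 0 0;-0.0054 0.0106 0 0;-0.0084 0.0084 0 0;-0.0106 0.0054 0 0;-0.0117 0.0019 0 0;-0.0117 -0.0019 0 0;-0.0106 -0.0054 0 0;-0.0084 -0.0084 0 0;0 0 0 0;0 0 0 0")

```text
clock: 52.08
tcp_pos: [0.6002, 0.3105, 0.1552]
orientation: [-1.72, 2.627, 0.002]
contact_force: [0.8, 5.5, -5.1]
grip_width: 0.0193
gripper_force: 36.1
```

```bash
python3 -c "
from h import *
crk(); to(.6223,.3085,.155)"
```

```text
radius 0.0393  turned(mod 360) 327.6
t 52.08 tcp [0.6002 0.3105 0.1552] yaw-ori [-1.720e+00  2.627e+00  2.000e-03] F [ 0.8  5.5 -5.1] M [ 1.15 -0.14 -0.02] w 0.0193 gf 36.1 q [-0.36  0.58 -0.31  1.62  0.2   0.97  2.  ]
tool x [-0.4   -0.917 -0.002] y [-0.917  0.4    0.   ]
t 52.1 ang(tool y) 156.4 shift [-0.007  -0.0211  0.0003] rows>= 0.4
```

Call:
arm_command(plan="-0.003 -0.005 0 0;-0.002 -0.0055 0 0;-0.001 -0.0055 0 0;0 -0.005 0 0;0 0 0 0;0 0 0 0;0 0 0 0")

```text
clock: 52.95
tcp_pos: [0.622, 0.3082, 0.1553]
orientation: [-1.72, 2.625, 0.003]
contact_force: [2.7, 7.5, -8.4]
grip_width: 0.0186
gripper_force: 36.1
```

```bash
python3 -c "
from h import *
crk(); to(.6223,.3085,.155)"
```

```text
radius 0.0398  turned(mod 360) 359.7
t 52.95 tcp [0.622  0.3082 0.1553] yaw-ori [-1.72   2.625  0.003] F [ 2.7  7.5 -8.4] M [ 1.63 -0.75  0.01] w 0.0186 gf 36.1 q [-0.35  0.61 -0.3   1.57  0.2   0.99  2.03]
tool x [-0.399 -0.917 -0.004] y [-0.917  0.399 -0.   ]
t 53.0 ang(tool y) 156.5 shift [-0.0004 -0.0002  0.0003] rows>= 0.0
```

Call:
arm_command(plan="0 0 0 0;0 0 0 0;0 0 0 0;0 0 -0.02 0;0 0 -0.04 0;0 0 -0.035 0;-0.02 0 0 0;-0.02 0 0 0;0 0 0 0;0 0 0 0", hand=-0.41)

```text
clock: 54.2
tcp_pos: [0.6376, 0.3424, 0.251]
orientation: [-1.72, 2.629, -0.001]
contact_force: [0.5, -0.4, -0.3]
grip_width: 0.0603
gripper_force: 0.0
```

```bash
python3 -c "
from h import *
brief(); save('w16','wrist')
P,p=cloud('w16'); g=cv2.cvtColor(p,cv2.COLOR_RGB2GRAY)
m=(g<90)&(abs(P[...,2]-.168)<.008)&(np.hypot(P[...,0]-.6215,P[...,1]-.3065)<.05)
n,l,s,c=cv2.connectedComponentsWithStats(m.astype(np.uint8))
for i in range(1,n):
    if s[i,4]>20: k=l==i; print(s[i],c[i],np.round(np.nanmedian(P[k],0),4),np.round(pix('w16',*c[i],.17),4))
save('side16','side'); P,p=cloud('side16'); hs=cv2.cvtColor(p,cv2.COLOR_RGB2HSV)
m=(np.hypot(P[...,0]-.453,P[...,1]-.338)<.05); w=m&(hs[...,1]<50)&(hs[...,2]>180); print('plate z',np.nanpercentile(P[w][:,2],[50,80,95])); b=m&(hs[...,2]<70); print('cap',np.nanpercentile(P[b][:,2],[5,50,95]))
to(.5613,.1684,.2)
a=cv2.imread('pics/side16.png')[175:275,280:440]; w=cv2.imread('pics/w16.png')
cv2.imwrite('pics/c5.png',np.hstack([cv2.resize(a,(400,250)),cv2.resize(w,(333,250))]))
"
```

```text
t 54.2 tcp [0.6376 0.3424 0.251 ] yaw-ori [-1.720e+00  2.629e+00 -1.000e-03] F [ 0.5 -0.4 -0.3] M [-0.03 -0.02  0.03] w 0.0603 gf 0.0 q [-0.38  0.57 -0.31  1.4   0.18  1.2   2.02]
tool x [-0.4   -0.916  0.   ] y [-0.916  0.4   -0.001]
[266 148  31  32 739] [280.82002706 163.57374831] [0.6195 0.3061 0.1704] [0.6195 0.3061 0.17  ]
plate z [0.10102855 0.10235798 0.10322059]
cap [0.10763717 0.11865348 0.12707902]
t 54.3 ang(tool y) 156.4 shift [0.1897 0.0003 0.0508] rows>= 3.3
```

View pics/c5.png

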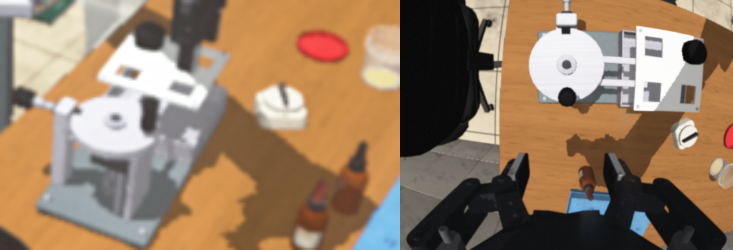

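The rack plate is at 102 mm (+24), the firm cap sits on it, and the crank grip is back at its start place. Now push the lock home.

Call:
arm_command(plan="0.04 0 0 0;0.05 0 0 0;0.05 0 0 0;0.05 0 0 0;0 0 0.03 0;0 0 0.04 0;0 0 0.04 0;0 0 0.015 0;0 0 0.008 0;0 0 0 0;0 0 0 0")

```text
clock: 55.68
tcp_pos: [0.5624, 0.1694, 0.1186]
orientation: [-1.719, 2.627, -0.001]
contact_force: [-0.2, 0.4, 0.2]
grip_width: 0.0601
gripper_force: 0.0
```

```bash
python3 -c "
from h import *
brief(); to(.5613,.1684,.1165)"
```

```text
t 55.67 tcp [0.5624 0.1694 0.1186] yaw-ori [-1.719e+00  2.627e+00 -1.000e-03] F [-0.2  0.4  0.2] M [-0.02  0.   -0.01] w 0.0601 gf 0.0 q [-0.18  0.5  -0.29  1.86  0.19  0.8   2.16]
tool x [-0.4   -0.916 -0.002] y [-0.916  0.4   -0.002]
t 55.7 ang(tool y) 156.4 shift [0.0013 0.0006 0.0021] rows>= 0.0
```

Call:
arm_command(plan="0 0 0 0;0 0 0 0;0 0 0 0;0 0 0 0;0 0 0 0", hand=1, grip_force=60)

```text
clock: 56.3
tcp_pos: [0.5617, 0.1692, 0.1179]
orientation: [-1.72, 2.628, -0.0]
contact_force: [-1.7, -0.9, 5.5]
grip_width: 0.0231
gripper_force: 58.7
```

```bash
python3 -c "
from h import *
brief(); to(.567,.1812,.1179)"
```

```text
t 56.3 tcp [0.5617 0.1692 0.1179] yaw-ori [-1.72   2.628 -0.   ] F [-1.7 -0.9  5.5] M [-0.07  0.39  0.01] w 0.0231 gf 58.7 q [-0.18  0.5  -0.29  1.86  0.19  0.8   2.16]
tool x [-0.4   -0.917 -0.   ] y [-0.917  0.4   -0.   ]
t 56.3 ang(tool y) 156.4 shift [-0.0131 -0.      0.    ] rows>= 0.2
```

Call:
arm_command(plan="-0.003 0 0 0;-0.003 0 0 0;-0.003 0 0 0;-0.003 0 0 0;-0.003 0 0 0;-0.001 0 0 0;0 0 0 0;0 0 0 0;0 0 0 0")

```text
clock: 57.42
tcp_pos: [0.5674, 0.1821, 0.1178]
orientation: [1.718, -2.627, 0.002]
contact_force: [-3.4, -4.0, 9.8]
grip_width: 0.023
gripper_force: 59.7
```

```bash
python3 -c "
from h import *
brief(); to(.567,.1812,.1179)"
```

```text
t 57.42 tcp [0.5674 0.1821 0.1178] yaw-ori [ 1.718e+00 -2.627e+00  2.000e-03] F [-3.4 -4.   9.8] M [-0.96  0.93  0.06] w 0.023 gf 59.7 q [-0.2   0.51 -0.29  1.84  0.19  0.82  2.15]
tool x [-0.401 -0.916  0.003] y [-0.916  0.401  0.   ]
t 57.4 ang(tool y) 156.4 shift [ 0.001   0.     -0.0001] rows>= 0.0
```

Home (14 mm back and against the stop). Release, retreat, and check the knob position and the crate.

Call:
arm_command(plan="0.001 0 0 0;0 0 0 0;0 0 0 0;0 0 0 0;0 0 -0.03 0;0 0 -0.05 0;0 0 -0.05 0;0 0 0 0;0 0 0 0", hand=-0.41)

```text
clock: 58.55
tcp_pos: [0.5672, 0.1826, 0.2468]
orientation: [1.72, -2.628, -0.0]
contact_force: [-0.3, 0.1, -0.3]
grip_width: 0.0602
gripper_force: 0.0
```

```bash
python3 -c "
from h import *
brief(); save('w17','wrist')
P,p=cloud('w17'); g=cv2.cvtColor(p,cv2.COLOR_RGB2GRAY)
m=(g<70)&(abs(P[...,2]-.125)<.012)&(np.hypot(P[...,0]-.5666,P[...,1]-.1805)<.035)
n,l,s,c=cv2.connectedComponentsWithStats(m.astype(np.uint8))
for i in range(1,n):
    if s[i,4]>100: print('lock',s[i],np.round(pix('w17',*c[i],.125),4))
save('side17','side'); P,p=cloud('side17'); g=cv2.cvtColor(p,cv2.COLOR_RGB2GRAY)
m=(g<70)&(P[...,2]>.06)&(P[...,2]<.11)&(abs(P[...,0]-.46)<.12)&(abs(P[...,1]+.325)<.12)
n,l,s,c=cv2.connectedComponentsWithStats(m.astype(np.uint8))
for i in range(1,n):
    if s[i,4]>10: k=l==i; print('cap',s[i],np.round(np.nanmedian(P[k],0),3),np.round(np.nanpercentile(P[k][:,2],[5,95]),3))
"
```

```text
t 58.55 tcp [0.5672 0.1826 0.2468] yaw-ori [ 1.72  -2.628 -0.   ] F [-0.3  0.1 -0.3] M [ 0.03  0.   -0.03] w 0.0602 gf 0.0 q [-0.17  0.37 -0.32  1.73  0.13  1.06  2.2 ]
tool x [-0.4   -0.917  0.001] y [-0.917  0.4    0.   ]
lock [265 186  30  33 892] [0.5643 0.1794 0.125 ]
cap [130 183  11  10  93] [ 0.42  -0.356  0.086] [0.07  0.092]
cap [137 196  12  12 105] [ 0.502 -0.3    0.09 ] [0.072 0.095]
```

```bash
python3 -c "
from h import *
print(ticket.hand_in())"
```

```text
the job is handed in; nothing more can be done
None
```

The job is handed in (no verdict came back): of the three bottles present, two had loose caps, which I turned about 40–50° before standing the bottles in the crate; the firm one is raised in the rack after six crank turns, and the lock knob is back home.

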